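Load the orbital shaker with culture dishes and lock the retaining posts

ROBOT

A 6-joint arm with a two-finger parallel gripper is mounted at the origin on the work surface. World frame = base frame: x ahead of the robot, y to its left, z up, the work surface at z = 0. Lengths are in m, angles in rad, forces in N, time in s.
With the tool pointing down it reaches from about 0.275 to 0.75 m from the base axis. Payload 10.2 kg.
Tool frame: the origin (TCP) lies on the centre line of the jaws, within the pads' length; the fingertips stand 17 mm ahead of it and the grasp point (between the pads) lies 2 mm behind it (ctrl.tips_ahead is the distance from the TCP to the fingertips, in m); y points along the fingers, x is the direction in which the jaws open and shut, and the axes are right-handed (so a half turn about y gives the same grasp; the last joint's range is limited). The gripper opens to 88 mm and grips with 3 to 60 N. Pads are 18 mm wide; open, the fingers measure 123 mm over their backs; the gripper's body (75 mm by 187 mm) begins 45 mm behind the grasp point.
Start: joints at [1.061, 0.313, 1.498, -0, 1.331, -0.223], TCP at [0.149, 0.504, 0.256] pointing down, gripper open.
Joint ranges: [-2.94, 2.94], [-0.97, 2.17], [0.19, 2.56], [-1.23, 4.37], [0.02, 3.11], [-2.88, 2.88]. Speed limits (rad/s): [2.39, 2.39, 3.01, 3.14, 3.14, 3.14].

INTERFACE

Orientations are given as a unit quaternion [w, x, y, z].
In Python, from plant import ctrl gives the robot as it stands. The module is installed in compiled form; this text tells all that it offers.
- The arm moves only by the shell command python3 -m handwheel 'ROWS' [OPENING] [FORCE]. ROWS is text: rows parted by semicolons, each of 6 numbers parted by spaces: the shift along the world's x, y, z in mm, then the turn, a rotation vector about the world's x, y, z in degrees. In form: tx ty tz ax ay az; .... A call has 1 to 12 rows; each row is the pose to reach, as a shift and turn from the pose measured when the call began; what a row does not reach only later rows make up. A row lasts 1/12 s, in which the tool goes at most 41.7 mm and 7.16 degrees, less where a joint would pass 70% of its speed; a pose out of reach is approached as far as the arm can. A call with a gripper value outside its range is refused whole. OPENING is the opening, from -1 (shut) to 1 (fully open), so that 0 is half open, set as the call begins (- or left out, the last holds). The fingers move at their own pace and stop on an object; FORCE is the grip in N (left out, the last holds). Time passes only in rows, so rows that repeat a pose let the fingers close. It gives the time, the measured TCP pose, the force and the opening at its end, in the units of the state.
- ctrl.observe(): the state, without advancing time (a new reading comes with each control period).
- ctrl.camera(name): name is "scene" or "side" or "wrist"; returns (picture, depth): 400x640x3 uint8, red, green, blue; 400x640 float32, m along the optical axis (not along the pixel's ray), 0 where there is no reading.
- ctrl.get_calibration(name): a dict with "fx", "fy", "cx", "cy" (pixels), "xyz" and "attitude" of the camera in the world. Camera axes: x right, y up, looking along -z (the intrinsics and any distortion apply to the point x, -y, -z); pixel columns grow to the right and rows downward; lengths in m; the calibration is good to about 2 mm. A picture is of the moment at which its call begins: read the wrist's pose just before it. get_calibration takes no time and is no camera call; for the wrist camera it gives the pose at the moment of the call.
- ctrl.sign_off(): hands the job in, once; it reports no verdict.
The state is a dict: "t": time; "qpos": joint angles; "qvel": joint speeds; "joint_efforts": joint torques, N m; "ee_pos": TCP position; "ee_rot": TCP orientation; "wrist_force": force on the tool from outside, world axes, zero at the start; "wrist_torque": the same for the moment, N m; "width": opening from 0.0 (shut) to 1.0 (fully open).
Only numpy, scipy, OpenCV 4.12 (cv2) and the standard library are available. Lean on these libraries where they do the work, as an engineer would, in place of code of your own. Each camera call takes 0.05 s, during which the arm holds its last target.

TASK

Load the shaker: stack all the small culture dishes (60 mm) that stand on the bench squarely into one straight pile on the round rubber pad of its platform. Then fence the pile in with the two loose posts from the stand: lower the T-foot of each through a platform slot until its shoulder sits flat on the platform, and lock it with a quarter turn clockwise (seen from above), so that its wing lies square across the slot. Leave the jars, the burner and the other things on the bench where they are.

Things in the scene. Friction and masses are not known exactly. Their poses are not given: they have to be found in the camera images.
- shaker: bench-top orbital shaker, at rest, fixed: white housing x -135 to 110, y +-115 mm, control panel at -x, aluminium platform 220 x 220 mm, top face at z = 108 mm, rim 7 mm higher. Origin at bench level under the platform's centre, z up. Two fixed rear posts, black rubber, 14 mm diameter, 66 mm high, on the platform at x = 34, y = +26 and -26 mm; the loose posts' slots are on the -x side of the pad
- pad (a point): centre of the top of the round black rubber pad (58 mm diameter, 2 mm thick) in the middle of the platform, z = 110 mm; axes as the shaker's. The pile belongs here; a centred dish clears the rear posts by 6 mm
- slot_a (a point): centre of a platform slot at the top face; axes as the shaker's. 50 mm along x, 15 mm wide, middle widened to 21 x 21 mm; plate 8 mm thick, 24 mm free below. A post whose x lies along it (either way round) goes in until the shoulder rests; the head then turns clockwise from above; stops end the turn about 15 deg past the quarter and bar the other way. At x = -34, y = +44 mm from the pad
- slot_b (a point): centre of a platform slot at the top face; axes as the shaker's. 50 mm along x, 15 mm wide, middle widened to 21 x 21 mm; plate 8 mm thick, 24 mm free below. A post whose x lies along it (either way round) goes in until the shoulder rests; the head then turns clockwise from above; stops end the turn about 15 deg past the quarter and bar the other way. At x = -34, y = -44 mm from the pad
- stand: bent sheet steel stand for the posts, fixed, 170 x 80 mm, 60 mm high, with two such slots along its x at x = -40 and +40 mm; origin under its centre at bench level. The posts stand in it unturned, shoulders on its top, and lift straight out
- post_a: one of two like posts, steel with black rubber sleeve, 130 g, upright in the stand at first. Origin on its axis at the shoulder (underside of the sleeve), z up. Sleeve 30 mm diameter, z 0 to 84 mm; on it a flat wing to hold, 36 mm along x, 9 mm thick along y, z 84 to 112 mm. Below: neck 16 mm diameter to z = -11 mm, then T-head 44 mm along x, 10 mm wide, z -20 to -11 mm. Wing and head are parallel
- post_b: one of two like posts, steel with black rubber sleeve, 130 g, upright in the stand at first. Origin on its axis at the shoulder (underside of the sleeve), z up. Sleeve 30 mm diameter, z 0 to 84 mm; on it a flat wing to hold, 36 mm along x, 9 mm thick along y, z 84 to 112 mm. Below: neck 16 mm diameter to z = -11 mm, then T-head 44 mm along x, 10 mm wide, z -20 to -11 mm. Wing and head are parallel
- dish1: closed round culture dish of clear glass with a pale gel and green plantlets inside, 60 mm diameter, 15 mm high, about 45 g; origin at the centre of its underside, z up; may be absent (3 to 5 dishes are out)
- dish2: closed round culture dish of clear glass with a pale gel and green plantlets inside, 60 mm diameter, 15 mm high, about 45 g; origin at the centre of its underside, z up; may be absent (3 to 5 dishes are out)
- dish3: closed round culture dish of clear glass with a pale gel and green plantlets inside, 60 mm diameter, 15 mm high, about 45 g; origin at the centre of its underside, z up; may be absent (3 to 5 dishes are out)
- dish4: closed round culture dish of clear glass with a pale gel and green plantlets inside, 60 mm diameter, 15 mm high, about 45 g; origin at the centre of its underside, z up; may be absent (3 to 5 dishes are out)
- dish5: closed round culture dish of clear glass with a pale gel and green plantlets inside, 60 mm diameter, 15 mm high, about 45 g; origin at the centre of its underside, z up; may be absent (3 to 5 dishes are out)
- jar1: bystander: glass culture jar with plantlets, 68 mm diameter, 98 mm high; origin under its centre
- jar2: bystander: empty glass jar, 68 mm diameter, 95 mm high; origin under its centre
- burner: bystander: glass spirit burner, unlit, 76 mm diameter, 72 mm high; origin under its centre
- tape_roll: bystander: roll of white tape lying flat, 90 mm diameter, 48 mm high; origin under its centre
- big_dish: bystander: large glass dish, 100 mm diameter, 18 mm high; origin under its centre
- tool_jar: bystander: glass with forceps and scalpels standing in it, 64 mm diameter, 85 mm high, tools up to 180 mm high lean out over its rim; origin under its centre
Things that resemble listed ones, but are neither listed nor needed, are in the scene too. What is shaped like the dish2 but pink is not meant. What is shaped like the dish4 but purple is not meant.

How it is judged:
On the way, in this order (a step that is already met when the one before it is completed fails the run):
1. all the dishes are in one straight pile on the pad, posts not yet both locked (horizontal distance between each of dish1, dish2, dish3, dish4, dish5 and pad below 0.007 m and z of each of dish1, dish2, dish3, dish4, dish5 in the frame of pad above -0.004 m and angle between each of dish1, dish2, dish3, dish4, dish5's own z axis and vertical below 0.06 rad and linear speed of each of dish1, dish2, dish3, dish4, dish5 below 0.03 m/s), for 0.2 s.
2. both posts are through the platform slots, shoulders down, and turned across to lock, one in each slot ((((horizontal distance between post_a and slot_a below 0.006 m and z of post_a in the frame of slot_a between -0.004 and 0.003 m and angle between post_a's own z axis and vertical below 0.07 rad and angle between the x axis of post_a and the x axis of shaker, either way round above 1.22 rad and linear speed of post_a below 0.03 m/s) and (horizontal distance between post_b and slot_b below 0.006 m and z of post_b in the frame of slot_b between -0.004 and 0.003 m and angle between post_b's own z axis and vertical below 0.07 rad and angle between the x axis of post_b and the x axis of shaker, either way round above 1.22 rad and linear speed of post_b below 0.03 m/s)) or ((horizontal distance between post_a and slot_b below 0.006 m and z of post_a in the frame of slot_b between -0.004 and 0.003 m and angle between post_a's own z axis and vertical below 0.07 rad and angle between the x axis of post_a and the x axis of shaker, either way round above 1.22 rad and linear speed of post_a below 0.03 m/s) and (horizontal distance between post_b and slot_a below 0.006 m and z of post_b in the frame of slot_a between -0.004 and 0.003 m and angle between post_b's own z axis and vertical below 0.07 rad and angle between the x axis of post_b and the x axis of shaker, either way round above 1.22 rad and linear speed of post_b below 0.03 m/s)))), for 0.2 s.
At the end, for the whole second after the job is handed in: All dishes lie flat (3 deg) in one pile, centres within 7 mm of the pad's axis; each platform slot holds one upright post (4 deg), within 6 mm of its centre, shoulder down (3 mm), wing within 20 deg of square across the slot; all at rest (all of step 1 and (((horizontal distance between post_a and slot_a below 0.006 m and z of post_a in the frame of slot_a between -0.004 and 0.003 m and angle between post_a's own z axis and vertical below 0.07 rad and angle between the x axis of post_a and the x axis of shaker, either way round above 1.22 rad and linear speed of post_a below 0.03 m/s) and (horizontal distance between post_b and slot_b below 0.006 m and z of post_b in the frame of slot_b between -0.004 and 0.003 m and angle between post_b's own z axis and vertical below 0.07 rad and angle between the x axis of post_b and the x axis of shaker, either way round above 1.22 rad and linear speed of post_b below 0.03 m/s)) or ((horizontal distance between post_a and slot_b below 0.006 m and z of post_a in the frame of slot_b between -0.004 and 0.003 m and angle between post_a's own z axis and vertical below 0.07 rad and angle between the x axis of post_a and the x axis of shaker, either way round above 1.22 rad and linear speed of post_a below 0.03 m/s) and (horizontal distance between post_b and slot_a below 0.006 m and z of post_b in the frame of slot_a between -0.004 and 0.003 m and angle between post_b's own z axis and vertical below 0.07 rad and angle between the x axis of post_b and the x axis of shaker, either way round above 1.22 rad and linear speed of post_b below 0.03 m/s)))); the robot touches nothing.
It fails at once if a bystander (jar, burner, tape roll, large dish, tool glass) is shifted more than 40 mm or tipped (distance of any of jar1, jar2, burner, tape_roll, big_dish, tool_jar from where it was at the start of the episode above 0.04 m or angle between any of jar1, jar2, burner, tape_roll, big_dish, tool_jar's own z axis and vertical above 0.5 rad).
Of dish1, dish2, dish3, dish4, dish5 only 3 to 5 are there at a start; the rules pass over those that are not, and their reading is None.
At some moment in a run one of dish1, dish2, dish3, dish4, dish5 may be knocked a few centimetres aside while the robot is not near it.
It also fails if it takes over 210 s, if anything falls off the work surface, if the arm or the gripper's body presses on something with over 40 N, if the wrist force passes 120 N, or if a joint passes its speed limit or range.

## Working session

There is one attempt and no reset: what is moved stays moved. The work goes in short steps, Python scripts to look and compute and a shell command to move; the robot and the scene stay as the last step left them, time stands still between calls to the robot, and variables do not carry over. Pictures are saved under pics/ and viewed, and the job is handed in when it is done.

```bash
ls; mkdir -p pics; cat > h.py <<'E'
import numpy as np, cv2, json
from plant import ctrl
from scipy.spatial.transform import Rotation as R
def cal(n):
    return ctrl.get_calibration(n)
def snap(n,f):
    c=ctrl.get_calibration(n)
    im,d=ctrl.camera(n)
    np.savez('pics/'+f+'.npz',im=im,d=d,c=json.dumps({k:np.array(v).tolist() for k,v in c.items()}))
    cv2.imwrite('pics/'+f+'.png',im[:,:,::-1])
    return im,d,c
def load(f):
    z=np.load('pics/'+f+'.npz'); c=json.loads(str(z['c'])); return z['im'],z['d'],c
def Rm(c):
    a=np.array(c['attitude'])
    if a.shape==(3,3): return a
    return R.from_quat(a[[1,2,3,0]]).as_matrix()
def ray(c,u,v):
    p=np.array([(u-c['cx'])/c['fx'],-(v-c['cy'])/c['fy'],-1.0])
    return np.array(c['xyz']),Rm(c)@p
def atz(c,u,v,z):
    o,r=ray(c,u,v); return o+r*(z-o[2])/r[2]
def dep(c,u,v,d):
    o,r=ray(c,u,v); return o+r*d
def proj(c,P):
    p=Rm(c).T@(np.array(P)-np.array(c['xyz'])); return c['cx']+c['fx']*p[0]/-p[2], c['cy']-c['fy']*p[1]/-p[2]
def cloud(c,d):
    v,u=np.mgrid[0:d.shape[0],0:d.shape[1]]
    p=np.stack([(u-c['cx'])/c['fx'],-(v-c['cy'])/c['fy'],-np.ones_like(u,float)],-1)*d[...,None]
    return p@Rm(c).T+np.array(c['xyz'])
E
python3 - <<'E'
from h import *
print(ctrl.observe(), ctrl.tips_ahead)
for n in ['scene','side','wrist']:
    im,d,c=snap(n,n+'0'); print(n,c)
E
```

```text
pics
{'t': 0.0, 'qpos': array([ 1.06058899e+00,  3.13455114e-01,  1.49838174e+00, -1.24899974e-05,
        1.33100939e+00, -2.23402776e-01]), 'qvel': array([-1.42167879e-03, -3.67556810e-04,  9.92871959e-04,  6.99593067e-04,
       -9.08374837e-05, -1.92429564e-03]), 'joint_efforts': array([ 2.37424785e-03, -4.02215266e+01, -2.52272469e+01,  6.95311348e-02,
        3.52575153e-02, -9.25819677e-05]), 'ee_pos': array([0.14842776, 0.5033635 , 0.25517927]), 'ee_rot': array([-0.56613858,  0.56650673,  0.42300966, -0.42381607]), 'wrist_force': array([ 0.6360784 ,  0.05097556, -0.61011955]), 'wrist_torque': array([ 0.01855728, -0.01639556, -0.00307889]), 'width': 1.001086855548947} 0.017
scene {'fx': 467.4503928003194, 'fy': 467.4503928003194, 'cx': 319.8940294544049, 'cy': 201.46491040899411, 'xyz': array([ 0.86651276, -0.54901683,  1.00304894]), 'attitude': array([0.91629986, 0.2801677 , 0.07907472, 0.27504146])}
side {'fx': 468.0932570230179, 'fy': 468.0932570230179, 'cx': 325.29535836603173, 'cy': 198.48879351859185, 'xyz': array([ 0.04283455, -0.93626172,  1.07368377]), 'attitude': array([ 0.89069295,  0.38705758, -0.10520872, -0.21397108])}
wrist {'fx': 333.2724763023113, 'fy': 333.2724763023113, 'cx': 318.8758940038169, 'cy': 197.05012841951608, 'xyz': array([0.07102884, 0.52759435, 0.38352442]), 'attitude': array([ 0.79112882, -0.12751819, -0.09457213,  0.5906864 ])}
```

View pics/scene0.png

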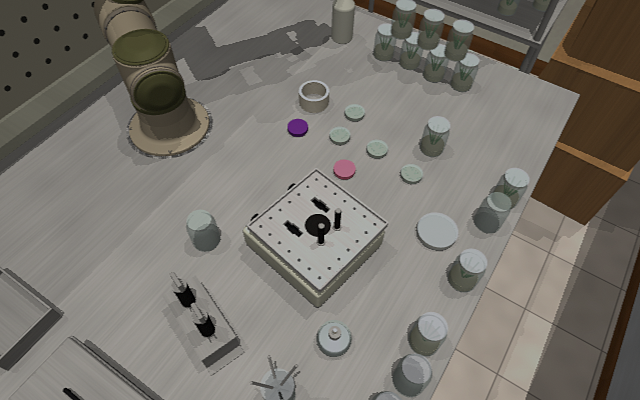

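View pics/side0.png

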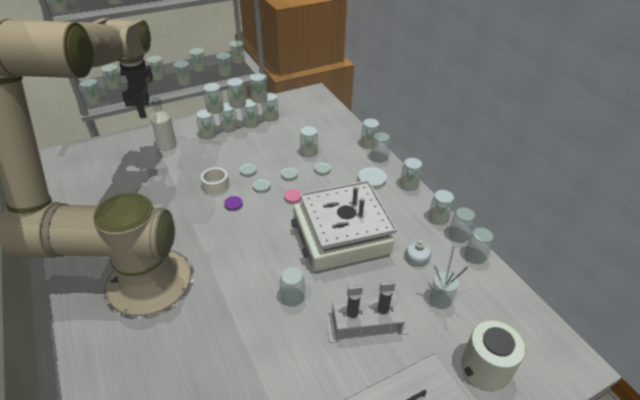

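View pics/wrist0.png

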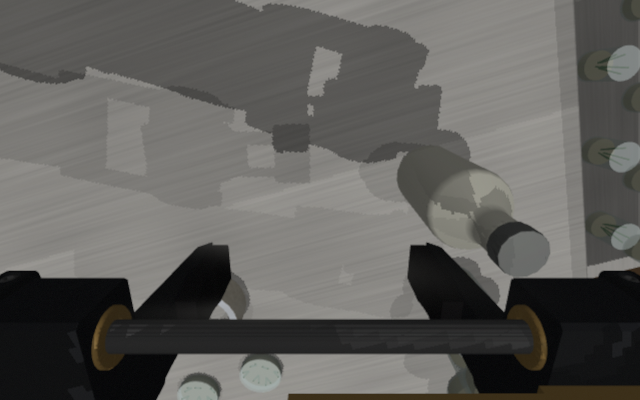

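```bash
python3 - <<'E'
from h import *
S=load('scene0');D=load('side0')
pts={'d1':((355,112),(248,170)),'d2':((340,135),(261,186)),'d3':((377,149),(289,174)),'d4':((412,173),(322,168)),'pink':((344,169),(293,196)),'purple':((297,127),(234,203)),'pad':((318,225),(347,212)),'slot1':((320,204),(331,205)),'slot2':((293,228),(341,225)),'rear1':((338,212),(356,189)),'rear2':((321,228),(362,200)),'jar_st':((203,230),(292,287)),'tape':((314,97),(215,181)),'wingA':((178,277),(354,292)),'wingB':((203,312),(386,287)),'jar':((436,137),(309,141)),'bigd':((437,231),(372,177))}
for k,(a,b) in pts.items():
    o1,r1=ray(S[2],*a);o2,r2=ray(D[2],*b)
    A=np.stack([r1,-r2],1);x=np.linalg.lstsq(A,o2-o1,rcond=None)[0]
    p1=o1+r1*x[0];p2=o2+r2*x[1]
    print(k,np.round((p1+p2)/2*1000),'gap',np.round(np.linalg.norm(p1-p2)*1000,1),'dep',np.round(dep(S[2],*a,S[1][a[1],a[0]])*1000),np.round(dep(D[2],*b,D[1][b[1],b[0]])*1000), np.round(1000*atz(S[2],*a,.015)), np.round(1000*atz(D[2],*b,.015)))
for n,f in (('scene',S),('side',D)):
    im=f[0][:,:,::-1]
for n,f,b in (('sc',S,(180,80,460,340)),('sd',D,(190,120,470,360))):
    im=f[0][b[1]:b[3],b[0]:b[2],::-1]
    cv2.imwrite(f'pics/{n}_crop.png',cv2.resize(im,None,fx=2.3,fy=2.3,interpolation=cv2.INTER_CUBIC))
E
```

```text
d1 [420. 337.   5.] gap 2.9 dep [424. 329.  17.] [418. 326.  12.] [424. 330.  15.] [417. 323.  15.]
d2 [430. 237.   3.] gap 2.7 dep [434. 231.  14.] [426. 222.  15.] [434. 230.  15.] [426. 223.  15.]
d3 [543. 251.   4.] gap 0.3 dep [546. 243.  14.] [537. 236.  18.] [546. 243.  15.] [538. 239.  15.]
d4 [663. 228.   6.] gap 1.0 dep [664. 224.  12.] [660. 221.  12.] [665. 222.  15.] [658. 218.  15.]
pink [505. 136.   9.] gap 2.1 dep [507. 133.  15.] [503. 129.  14.] [507. 133.  15.] [503. 128.  15.]
purple [316. 188.  12.] gap 2.9 dep [316. 188.  14.] [315. 184.  14.] [316. 187.  15.] [315. 183.  15.]
pad [576. -98. 108.] gap 1.3 dep [ 597. -132.  176.] [ 574. -101.  110.] [545. -51.  15.] [627. -19.  15.]
slot1 [548. -49. 106.] gap 2.4 dep [537. -30.  76.] [565. -22.  75.] [515.   4.  15.] [596.  33.  15.]
slot2 [ 534. -136.  108.] gap 2.7 dep [ 522. -121.   77.] [ 552. -109.   73.] [499. -92.  15.] [581. -61.  15.]
rear1 [613. -79. 169.] gap 1.4 dep [616. -84. 179.] [609. -87. 176.] [566.   9.  15.] [710.  66.  15.]
rear2 [ 604. -130.  170.] gap 2.1 dep [ 606. -133.  174.] [ 599. -137.  178.] [556. -54.  15.] [700.   9.  15.]
jar_st [ 336. -228.   44.] gap 1.6 dep [ 360. -243.   89.] [ 326. -255.   82.] [ 319. -218.   15.] [ 345. -209.   15.]
tape [293. 311.  20.] gap 0.0 dep [282. 327.   1.] [297. 331.   3.] [290. 315.  15.] [294. 317.  15.]
wingA [ 430. -378.  154.] gap 11.4 dep [ 346. -341.   -1.] [ 429. -387.  158.] [ 354. -344.   15.] [ 490. -301.   15.]
wingB [ 512. -400.  145.] gap 2.5 dep [ 511. -398.  145.] [ 504. -410.  161.] [ 457. -376.   15.] [ 578. -326.   15.]
jar [669. 345.  46.] gap 1.9 dep [677. 311.  81.] [654. 316.  71.] [663. 373.  15.] [688. 386.  15.]
bigd [797. 100.  10.] gap 1.3 dep [797.  95.  17.] [795.  98.  13.] [797.  96.  15.] [793.  96.  15.]
```

View pics/sc_crop.png

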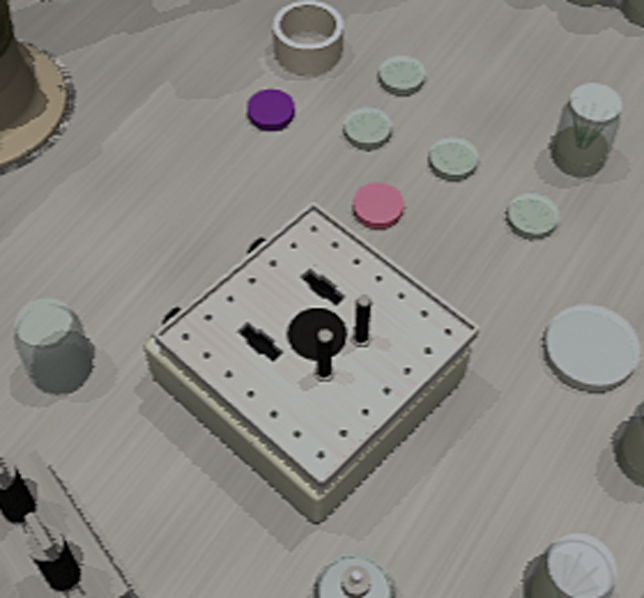

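View pics/sd_crop.png

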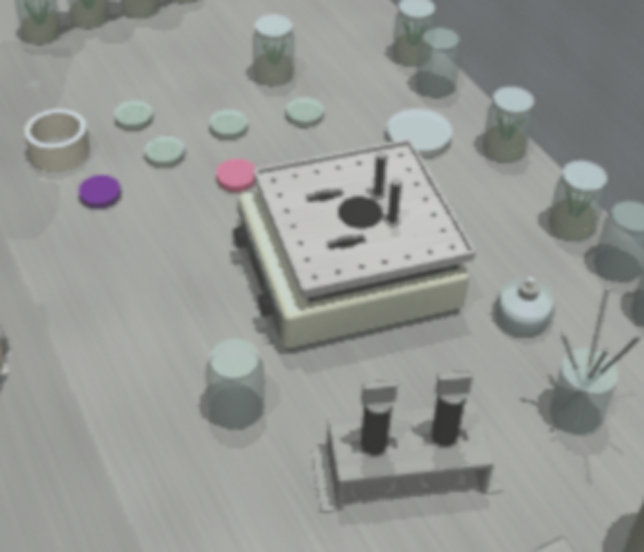

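```bash
cat >> h.py <<'E'
def tool():
    s=ctrl.observe(); return np.array(s['ee_pos']),R.from_quat(np.array(s['ee_rot'])[[1,2,3,0]]).as_matrix(),s
def greens(c,im,d,zmax=.03):
    hsv=cv2.cvtColor(im,cv2.COLOR_RGB2HSV)
    P=cloud(c,d)
    return hsv,P
E
python3 - <<'E'
from h import *
p,M,s=tool(); print(np.round(M,3))
c=cal('wrist'); print('cam in tool',np.round(M.T@(np.array(c['xyz'])-p)*1000), 'cam axes in tool',np.round(M.T@Rm(c),3))
im,d,c=load('scene0')
hsv=cv2.cvtColor(im,cv2.COLOR_RGB2HSV)
for u,v in [(355,112),(340,135),(377,149),(412,173),(250,180),(344,169),(437,231),(350,125)]: print((u,v),hsv[v,u],im[v,u])
E
```

```text
[[ 0.283 -0.    -0.959]
 [ 0.959 -0.001  0.283]
 [-0.001 -1.     0.   ]]
cam in tool [   1. -128.   81.] cam axes in tool [[ 1.     0.001  0.   ]
 [-0.     0.314 -0.95 ]
 [-0.001  0.95   0.314]]
(355, 112) [ 60  20 156] [144 156 144]
(340, 135) [ 57  18 156] [146 156 145]
(377, 149) [ 55  20 156] [146 156 144]
(412, 173) [ 55  18 156] [147 156 145]
(250, 180) [ 27  15 149] [149 148 140]
(344, 169) [170  94 169] [169 107 128]
(437, 231) [ 96   8 166] [161 165 166]
(350, 125) [ 18  17 151] [151 147 141]
```

```bash
python3 -m handwheel '165 -150 60 0 0 7; 330 -300 60 0 0 7; 330 -300 60 0 0 7; 330 -300 60 0 0 7; 330 -300 60 0 0 7; 330 -300 60 0 0 7; 330 -300 60 0 0 7; 330 -300 60 0 0 7; 330 -300 60 0 0 7; 330 -300 60 0 0 7; 330 -300 60 0 0 7; 330 -300 60 0 0 7' 1 20
python3 - <<'E'
from h import *
p,M,s=tool(); print(s['t'],p,np.round(M,3)[:, [0,2]],s['wrist_force'])
snap('wrist','w1')
E
```

```text
t: 1.15
ee_pos: [0.4821, 0.1993, 0.3151]
ee_rot: [-0.54, 0.541, 0.455, -0.456]
wrist_force: [-0.0, -0.1, -0.1]
width: 1.002
1.15 [0.48211475 0.1993012  0.31510788] [[ 0.169 -0.986]
 [ 0.986  0.169]
 [-0.002 -0.001]] [-0.03884454 -0.14677749 -0.06087368]
```

View pics/w1.png

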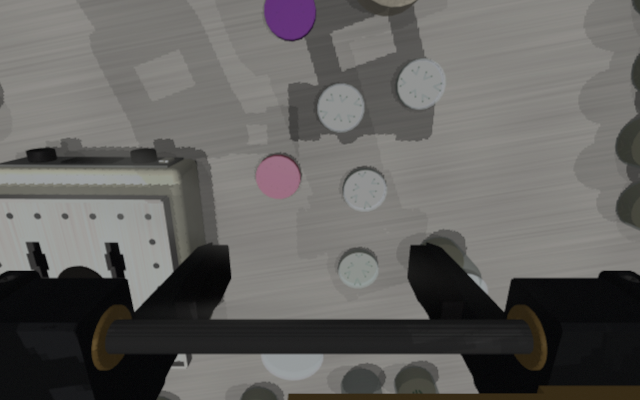

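```bash
python3 - <<'E'
from h import *
im,d,c=load('w1')
for u,v in [(421,82),(341,106),(365,188),(358,267),(278,175)]:
    print(np.round(1000*atz(c,u,v,.015)), np.round(1000*dep(c,u,v,d[v,u])))
# circle fit by depth
P=cloud(c,d)
for u,v in [(421,82),(341,106),(365,188),(358,267)]:
    q=P[v-40:v+40,u-40:u+40].reshape(-1,3); q0=atz(c,u,v,.015)
    m=(np.hypot(*(q-q0)[:,:2].T)<.038)&(q[:,2]>.009)&(q[:,2]<.022)
    qq=q[m]
    (cx,cy),r=cv2.minEnclosingCircle((qq[:,:2]*1000).astype(np.float32))
    print(m.sum(),np.round(np.mean(qq,0)*1000,1),np.round([cx,cy,r],1), np.round((np.percentile(qq,1,0)+np.percentile(qq,99,0))*500,1))
b=im[40:300,240:460,::-1]; cv2.imwrite('pics/w1c.png',cv2.resize(b,None,fx=2.2,fy=2.2,interpolation=2))
E
```

```text
[418. 337.  15.] [418. 337.  14.]
[429. 237.  15.] [429. 237.  16.]
[540. 253.  15.] [540. 253.  14.]
[657. 227.  15.] [658. 227.  13.]
[503. 141.  15.] [503. 141.  15.]
1993 [420.8 335.7  14.4] [421.1 336.   30. ] [421.1 335.5  14.2]
1834 [431.8 235.1  14.5] [432.4 235.   29.8] [432.2 235.   14.5]
1493 [543.4 250.7  14.4] [544.4 250.7  30.1] [543.9 250.7  13.5]
1198 [662.3 225.7  14.4] [664.3 226.1  30.6] [663.5 225.8  13.2]
```

View pics/w1c.png

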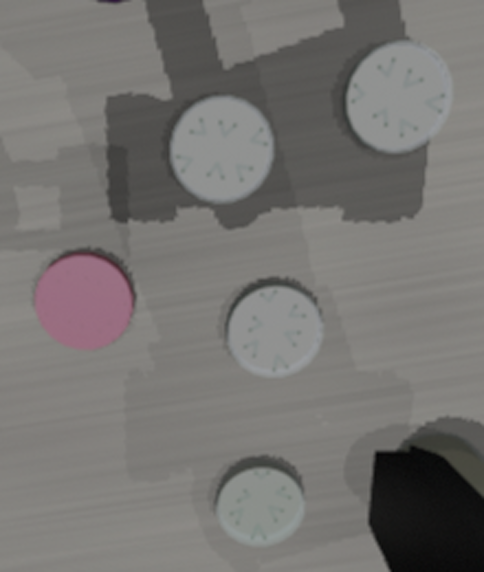

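```bash
python3 -m handwheel '-61 137 -215 0 0 0; -61 137 -215 0 0 0; -61 137 -215 0 0 0; -61 137 -215 0 0 0; -61 137 -215 0 0 0; -61 137 -215 0 0 0; -61 137 -215 0 0 0; -61 137 -215 0 0 0; -61 137 -215 0 0 0; -61 137 -215 0 0 0'
cat >> h.py <<'E'
def dish(c,d,g,zt=.015,rad=.045,tol=.005):
    P=cloud(c,d).reshape(-1,3); P=P[d.reshape(-1)>0]; g=np.array(g)/1000
    for _ in range(3):
        m=(np.hypot(P[:,0]-g[0],P[:,1]-g[1])<rad)&(abs(P[:,2]-zt)<tol)
        q=P[m]
        if len(q)<50: return None
        (x,y),r=cv2.minEnclosingCircle((q[:,:2]*1000).astype(np.float32)); g=np.array([x,y])/1000
    return len(q),np.round([x,y,r],1),round(float(np.median(q[:,2])*1000),1)
E
python3 - <<'E'
from h import *
p,M,s=tool(); print(s['t'],p,np.round(M,3)[:, [0,2]],s['wrist_force'],s['qvel'])
im,d,c=snap('wrist','w2')
print(dish(c,d,(421,336)),dish(c,d,(432,235)))
im,d,c=snap('side','s2'); print([dish(c,d,g) for g in [(421,330),(432,230),(540,240),(660,223)]])
im,d,c=snap('scene','c2'); print([dish(c,d,g) for g in [(421,330),(432,230),(540,240),(660,223)]])
E
```

```text
t: 2.03
ee_pos: [0.4202, 0.3382, 0.1018]
ee_rot: [-0.54, 0.541, 0.457, -0.455]
wrist_force: [-0.0, 0.5, 0.3]
width: 1.001
2.0333 [0.42023568 0.3382028  0.1018184 ] [[ 0.168 -0.986]
 [ 0.986  0.168]
 [ 0.    -0.002]] [-0.02666427  0.49641983  0.26548687] [-0.00993351 -0.00749629  0.00089786 -0.00083428 -0.00480603  0.00234587]
(5473, array([420.6, 336.4,  30. ]), 14.4) (3702, array([431.5, 235.1,  30.3]), 14.3)
[(142, array([417.1, 335.1,  34.8]), 14.2), (161, array([429.4, 232.5,  31.6]), 14.2), (149, array([540.8, 248.1,  33.6]), 14.5), (140, array([663.5, 220.6,  33.9]), 14.2)]
[(254, array([418.7, 332.4,  31.6]), 14.4), (277, array([430.2, 231.6,  31.7]), 14.4), (289, array([540.9, 248. ,  31.3]), 14.5), (323, array([661.5, 223.9,  31.3]), 14.1)]
```

View pics/w2.png

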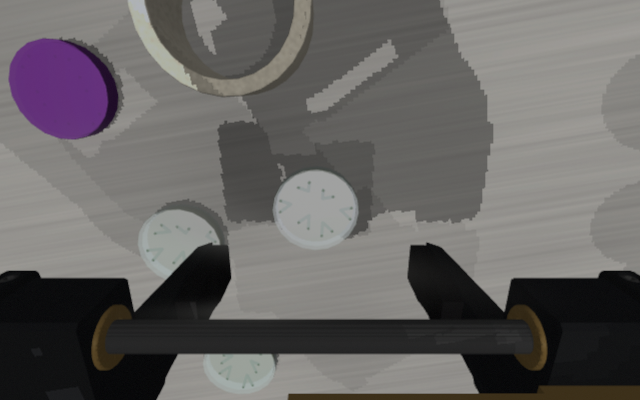

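View pics/s2.png

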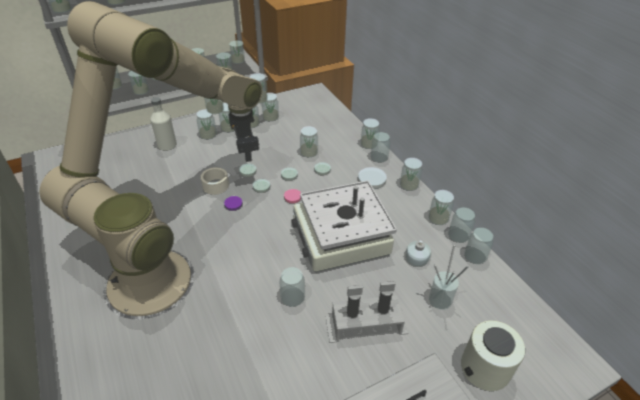

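```bash
python3 -m handwheel '0 -2 -40 0 0 0; 0 -2 -70 0 0 0; 0 -2 -80 0 0 0; 0 -2 -80 0 0 0; 0 -2 -80 0 0 0' && python3 -m handwheel '0 0 0 0 0 0; 0 0 0 0 0 0; 0 0 0 0 0 0; 0 0 0 0 0 0; 0 0 0 0 0 0; 0 0 0 0 0 0; 0 0 0 0 0 0; 0 0 0 0 0 0; 0 0 0 0 0 0' -1 15 
python3 - <<'E'
from h import *
im,d,c=snap('wrist','w3')
E
```

```text
t: 2.6
ee_pos: [0.4209, 0.3361, 0.0225]
ee_rot: [-0.54, 0.541, 0.456, -0.455]
wrist_force: [0.3, 0.1, 0.5]
width: 1.0
t: 3.35
ee_pos: [0.4211, 0.3362, 0.0231]
ee_rot: [-0.54, 0.541, 0.457, -0.455]
wrist_force: [-0.9, 0.0, 6.6]
width: 0.673
```

View pics/w3.png

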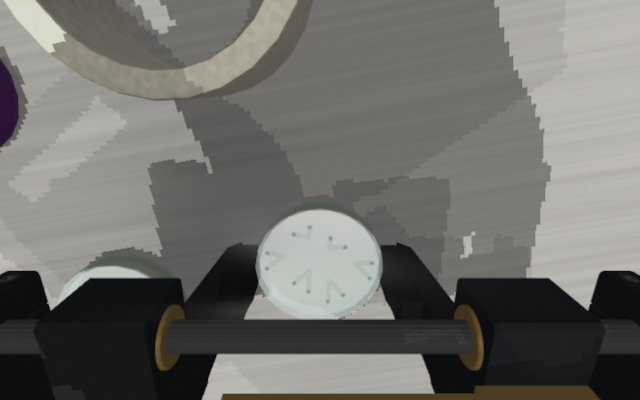

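```bash
python3 -m handwheel '0 0 40 0 0 0; 0 0 80 0 0 0; 0 0 120 0 0 0; 10 -20 155 0 0 0; 30 -50 180 0 0 0; 50 -85 200 0 0 0; 70 -120 220 0 0 0; 90 -155 230 0 0 0; 110 -190 240 0 0 0; 130 -225 250 0 0 0; 150 -260 260 0 0 0; 170 -295 270 0 0 0' && python3 -m handwheel '17 -38 5 0 0 0; 34 -76 10 0 0 0; 45 -115 10 0 0 0; 45 -130 10 0 0 0;  45 -130 10 0 0 0; 45 -130 10 0 0 0' 
python3 - <<'E'
from h import *
im,d,c=snap('wrist','w4')
E
```

```text
t: 4.4
ee_pos: [0.5877, 0.0461, 0.2916]
ee_rot: [-0.54, 0.541, 0.457, -0.455]
wrist_force: [0.6, 0.9, -1.2]
width: 0.676
t: 4.9
ee_pos: [0.6324, -0.084, 0.3011]
ee_rot: [0.541, -0.541, -0.456, 0.454]
wrist_force: [-0.3, 1.2, 0.0]
width: 0.67
```

View pics/w4.png

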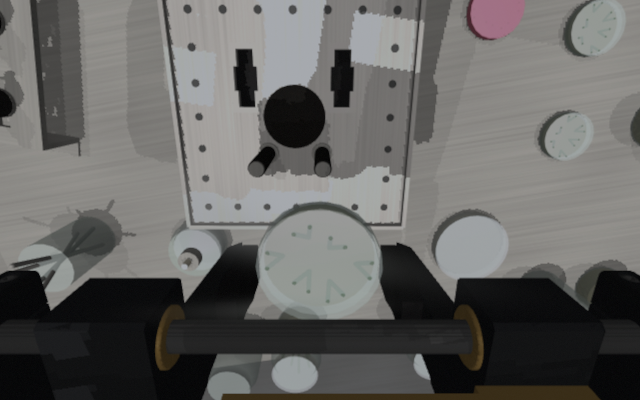

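```bash
python3 - <<'E'
from h import *
im,d,c=load('w4')
g=im.max(2)
m=(g<45).astype(np.uint8); m[215:]=0
n,L,st,ce=cv2.connectedComponentsWithStats(m)
for i in range(1,n):
    if st[i,4]>300:
        cs,_=cv2.findContours((L==i).astype(np.uint8),0,1); k=max(cs,key=len)
        print(st[i],np.round(ce[i],1),cv2.fitEllipse(k) if len(k)>5 else '')
        for z in (.108,.110): print(np.round(1000*atz(c,*ce[i],z),1))
P=cloud(c,d); 
print('pad depth',np.round(1000*P[116,294],1),'platform',np.round(1000*P[60,294],1),np.round(1000*P[170,294],1))
mm=cv2.resize(im[0:230,150:430,::-1],None,fx=2.5,fy=2.5,interpolation=2); cv2.imwrite('pics/w4c.png',mm)
# dish in hand
print(dish(c,d,(632,-84),zt=.300,tol=.012), tool()[0])
E
```

```text
[235  50  22  56 960] [245.4  77.4] ((245.441650390625, 77.38555145263672), (19.85638427734375, 60.225013732910156), 176.0547332763672)
[ 533.7 -132.9  108. ]
[ 533.8 -132.6  110. ]
[ 331   50   22   57 1012] [341.7  78.1] ((341.6772766113281, 78.16187286376953), (20.54177474975586, 61.4396858215332), 1.5245846509933472)
[549.2 -47.  108. ]
[549.2 -47.2 110. ]
[ 264   85   61   63 2980] [294.1 116.1] ((294.14105224609375, 116.13104248046875), (59.7329216003418, 61.689613342285156), 157.7480010986328)
[574.8 -96.1 108. ]
[574.7 -95.9 110. ]
pad depth [574.6 -96.1 109.4] platform [526.9 -86.7 108.2] [552.5 -69.3 429.2]
(14396, array([623.1, -81.8,  44.8]), 292.4) [ 0.63239178 -0.08291441  0.30145446]
```

View pics/w4c.png

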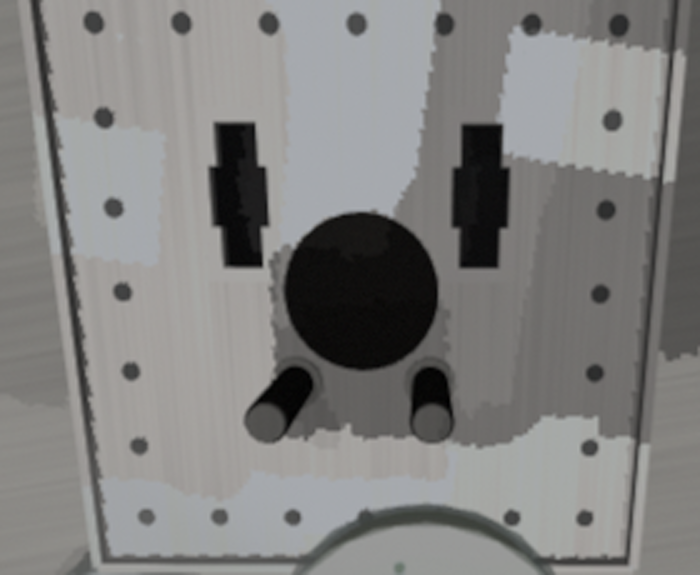

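```bash
cat >> h.py <<'E'
def held(c,d,p,M,dz=-.0077,tol=.003):
    """offset of held dish centre along tool z and x (mm), from its top face"""
    P=cloud(c,d).reshape(-1,3); P=P[d.reshape(-1)>0]
    q=(P-p)@M
    m=(abs(q[:,1]+dz)<tol)&(abs(q[:,0])<.012)&(abs(q[:,2])<.05)
    z=np.round(np.percentile(q[m][:,2],[.5,99.5])*1000,1)
    # also chord-fit
    m2=(abs(q[:,1]+dz)<tol)&(abs(q[:,0])<.024)&(abs(q[:,2])<.045)
    (a,b),r=cv2.minEnclosingCircle((q[m2][:,[0,2]]*1000).astype(np.float32))
    return z,z.mean(),np.round([a,b,r],1),m.sum(),np.round(1000*np.median(q[m][:,1]),1)
E
python3 - <<'E'
from h import *
im,d,c=load('w4'); p,M,s=tool(); print(held(c,d,p,M))
im,d,c=load('w3'); p=np.array([.4211,.3362,.0231]);print(held(c,d,p,M))
E
```

```text
(array([-27.6,  29.6]), np.float64(1.0), array([-0.5,  0.5, 30.2]), np.int64(5618), np.float64(9.2))
(array([-27.4,  29.9]), np.float64(1.25), array([ 0.6,  0.6, 30.3]), np.int64(5657), np.float64(8.7))
```

```bash
python3 -m handwheel '-30 -7 0 0 0 0; -57 -13 -20 0 0 0; -57 -13 -60 0 0 0; -57 -13 -100 0 0 0; -57 -13 -130 0 0 0; -57 -13 -145 0 0 0; -57 -13 -145 0 0 0; -57 -13 -145 0 0 0' 
python3 - <<'E'
from h import *
im,d,c=snap('wrist','w5')
im,d,c=snap('side','s5')
b=im[120:280,250:450,::-1]; cv2.imwrite('pics/s5c.png',cv2.resize(b,None,fx=3,fy=3,interpolation=2))
p,M,s=tool(); print(p)
E
```

```text
t: 5.62
ee_pos: [0.5754, -0.0946, 0.157]
ee_rot: [-0.54, 0.54, 0.457, -0.455]
wrist_force: [-0.6, -0.2, -0.6]
width: 0.672
[ 0.5761018  -0.09528624  0.15837661]
```

View pics/s5c.png

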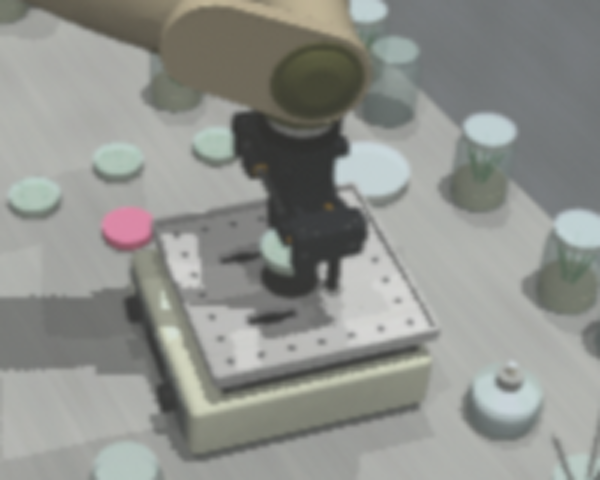

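View pics/w5.png

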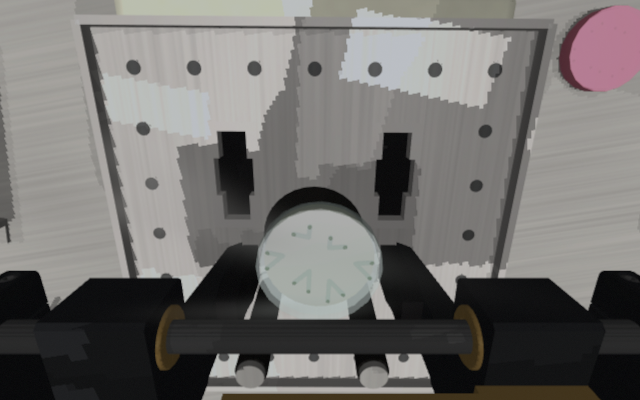

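```bash
python3 - <<'E'
from h import *
im,d,c=load('w5')
m=(im.max(2)<40).astype(np.uint8); m[225:]=0
n,L,st,ce=cv2.connectedComponentsWithStats(m)
C=[]
for i in range(1,n):
    if st[i,4]>800: 
        x0,y0,w,h=st[i,:4]; print(st[i],ce[i],np.round(1000*atz(c,x0+w/2-.5,y0+h/2-.5,.108),1),np.round(1000*atz(c,*ce[i],.108),1))
im,d,c=snap('wrist','w5b'); p,M,s=tool(); print(p,held(c,d,p,M))
E
```

```text
[ 218  132   36   77 1942] [235.6338826  167.73120494] [ 530.6 -131.8  108. ] [ 529.4 -131.4  108. ]
[ 375  133   36   82 2222] [392.37488749 173.38613861] [547.  -47.6 108. ] [547.  -47.7 108. ]
[ 268  187   91   33 1140] [309.23245614 199.5622807 ] [556.5 -93.5 108. ] [554.1 -95.2 108. ]
[ 0.57610655 -0.0955008   0.15837508] (array([-27.5,  30. ]), np.float64(1.25), array([ 0. , -3.2, 34.2]), np.int64(5652), np.float64(8.8))
```

```bash
python3 -m handwheel '-1.5 -1 -12 0 0 0; -1.5 -1 -20 0 0 0; -1.5 -1 -24 0 0 0; -1.5 -1 -24 0 0 0; -1.5 -1 -24 0 0 0'; python3 -m handwheel '0 0 -1 0 0 0; 0 0 -2 0 0 0; 0 0 -2 0 0 0'
python3 - <<'E'
from h import *
im,d,c=snap('wrist','w6'); p,M,s=tool(); print(p,held(c,d,p,M),s['wrist_force'])
E
```

```text
t: 6.18
ee_pos: [0.5747, -0.0965, 0.1346]
ee_rot: [-0.539, 0.542, 0.458, -0.454]
wrist_force: [0.7, -0.6, -1.0]
width: 0.673
t: 6.43
ee_pos: [0.575, -0.0966, 0.1331]
ee_rot: [-0.539, 0.542, 0.458, -0.454]
wrist_force: [0.8, 0.4, 2.7]
width: 0.674
[ 0.57500907 -0.09657567  0.13314799] (array([-27.5,  29.9]), np.float64(1.1999999999999993), array([ 0.4, -3.5, 34.3]), np.int64(5638), np.float64(8.8)) [0.39624886 0.80166145 2.7039948 ]
```

View pics/w6.png

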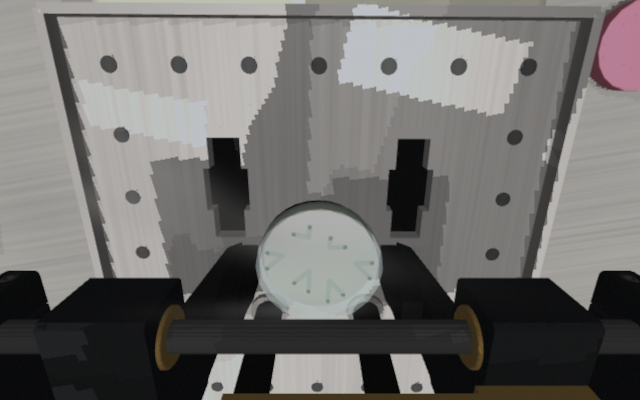

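```bash
python3 - <<'E'
from h import *
im,d,c=load('w6')
for (u0,u1,v0,v1) in [(205,250,138,235),(388,432,139,231)]:
    print(np.round(1000*atz(c,(u0+u1)/2,(v0+v1)/2,.108),1))
    print([np.round(1000*atz(c,(u0+u1)/2,v,.108),1) for v in (v0,v1)])
E
```

```text
[ 532.7 -132.7  108. ]
[array([ 510.3, -126.7,  108. ]), array([ 557.5, -139.2,  108. ])]
[546.8 -46.5 108. ]
[array([524.9, -44.6, 108. ]), array([570.9, -48.5, 108. ])]
```

```bash
python3 -m handwheel '0 0 0 0 0 0; 0 0 0 0 0 0; 0 0 0 0 0 0; 0 0 0 0 0 0; 0 0 0 0 0 0' 0.7; python3 -m handwheel '0 0 15 0 0 0; 0 0 40 0 0 0; 0 0 80 0 0 0; 30 0 120 0 0 0; 50 10 165 0 0 0; 50 10 165 0 0 0; 50 10 165 0 0 0; 50 10 165 0 0 0' 1
python3 - <<'E'
from h import *
im,d,c=snap('wrist','w7'); p,M,s=tool(); print(p,dish(c,d,(574,-96),zt=.125),[dish(c,d,g) for g in [(432,235),(543,251),(663,226)]])
E
```

```text
t: 6.9
ee_pos: [0.575, -0.0966, 0.133]
ee_rot: [-0.539, 0.542, 0.458, -0.454]
wrist_force: [-0.2, -0.0, 0.2]
width: 0.851
t: 7.57
ee_pos: [0.6249, -0.0865, 0.2973]
ee_rot: [-0.539, 0.542, 0.458, -0.454]
wrist_force: [0.1, -0.3, -0.9]
width: 1.003
[ 0.62435644 -0.08660209  0.29630044] (3630, array([583.6, -97.4,  38.6]), 124.4) [None, (2578, array([545.1, 250.9,  31.3]), 14.4), (1915, array([664. , 226.2,  30.9]), 14.4)]
```

View pics/w7.png

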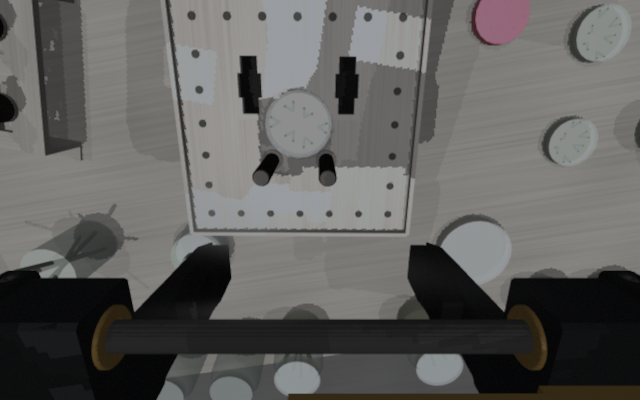

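```bash
cat >> h.py <<'E'
def pile(f,zt):
    im,d,c=load(f)
    P=cloud(c,d).reshape(-1,3); P=P[d.reshape(-1)>0]
    # shaker axes
    a=np.deg2rad(-10.2); X=np.array([np.cos(a),np.sin(a)]);Y=np.array([-X[1],X[0]])
    q=P[:,:2]-np.array([.574,-.096]); sx=q@X; sy=q@Y
    m=(np.hypot(sx,sy)<.040)&(abs(P[:,2]-zt)<.004)&~((abs(abs(sy)-.026)<.012)&(sx>.024))
    k=np.stack([sx,sy],1)[m]*1000
    (x,y),r=cv2.minEnclosingCircle(k.astype(np.float32))
    v=(X*x+Y*y)+[574,-96]
    hull=cv2.convexHull(k.astype(np.float32))[:,0]; A=np.c_[2*hull,np.ones(len(hull))]; s=np.linalg.lstsq(A,(hull**2).sum(1),rcond=None)[0]
    im=im.copy(); res=[]
    g=(im.max(2)<45).astype(np.uint8)
    n,L,st,ce=cv2.connectedComponentsWithStats(g)
    for i in range(1,n):
        w=atz(c,*ce[i],.108)*1000
        if 400<st[i,4]<3000 and np.hypot(*(w[:2]-[541,-90]))<70: 
            x0,y0,ww,hh=st[i,:4]; res.append(np.round(w[:2],1))
    return 'circ rel pad(574,-96) shaker axes',np.round([x,y,r],1),'lsq',np.round(s[:2],1),'world',np.round(v,1),'z',np.round(1000*np.median(P[m][:,2]),1),'slots',res
E
python3 - <<'E'
from h import *
print(pile('w7',.125))
E
```

```text
('circ rel pad(574,-96) shaker axes', array([ 1. ,  0.3, 29.9]), 'lsq', array([0.9, 0.4]), 'world', array([575. , -95.8]), 'z', np.float64(124.4), 'slots', [array([ 533.5, -133.1]), array([548.9, -46.9])])
```

```bash
python3 -m handwheel '-19 36 0 0 0 0; -38 70 -10 0 0 0; -57 100 -25 0 0 0; -76 130 -40 0 0 0; -96 160 -60 0 0 0; -115 190 -80 0 0 0; -134 220 -100 0 0 0; -153 250 -120 0 0 0; -172 285 -150 0 0 0; -192 322 -186 0 0 0; -192 322 -186 0 0 0; -192 322 -186 0 0 0'
python3 - <<'E'
from h import *
im,d,c=snap('wrist','w8'); p,M,s=tool(); print(p,[dish(c,d,g) for g in [(432,235),(543,251)]])
E
```

```text
t: 8.62
ee_pos: [0.4278, 0.2364, 0.1063]
ee_rot: [0.541, -0.539, -0.455, 0.458]
wrist_force: [0.7, 0.4, 0.1]
width: 0.996
[0.4299468  0.23544807 0.10826447] [(5223, array([432.1, 235.3,  30.2]), 14.4), (1308, array([544. , 251.4,  30.7]), 14.3)]
```

```bash
python3 -m handwheel '2 0 -40 0 0 0; 2 0 -75 0 0 0; 2 0 -86 0 0 0; 2 0 -86 0 0 0; 2 0 -86 0 0 0' && python3 -m handwheel '0 0 0 0 0 0; 0 0 0 0 0 0; 0 0 0 0 0 0; 0 0 0 0 0 0; 0 0 0 0 0 0; 0 0 0 0 0 0; 0 0 0 0 0 0' -1 15 
python3 - <<'E'
from h import *
im,d,c=snap('wrist','w9'); p,M,s=tool(); print(p,held(c,d,p,M),M[:,0])
E
```

```text
t: 9.08
ee_pos: [0.4327, 0.2349, 0.0233]
ee_rot: [0.54, -0.54, -0.456, 0.457]
wrist_force: [-0.4, 0.3, 0.1]
width: 1.0
t: 9.67
ee_pos: [0.4331, 0.235, 0.024]
ee_rot: [-0.54, 0.54, 0.456, -0.456]
wrist_force: [-0.9, -0.1, 6.6]
width: 0.673
[0.43305185 0.23495262 0.02398936] (array([-27.4,  30.5]), np.float64(1.5500000000000007), array([ 0.6,  1.2, 30.3]), np.int64(5491), np.float64(9.6)) [ 1.66838897e-01  9.85984124e-01 -3.01075658e-04]
```

```bash
python3 -m handwheel '0 0 40 0 0 0; 0 0 80 0 0 0; 0 0 120 0 0 0; 15 -30 150 0 0 0; 30 -65 170 0 0 0; 46 -105 180 0 0 0; 62 -143 190 0 0 0; 78 -181 190 0 0 0; 94 -219 190 0 0 0; 110 -257 190 0 0 0; 126 -295 190 0 0 0; 143 -331 185 0 0 0' && python3 -m handwheel '0 0 -10 0 0 0; 0 0 -20 0 0 0; 0 0 -20 0 0 0; 0 0 -20 0 0 0' 
python3 - <<'E'
from h import *
im,d,c=snap('wrist','w10'); p,M,s=tool(); print(p,held(c,d,p,M)); print(pile('w10',.125))
E
```

```text
t: 10.72
ee_pos: [0.5748, -0.0944, 0.2101]
ee_rot: [-0.54, 0.541, 0.457, -0.456]
wrist_force: [0.9, 0.8, 0.2]
width: 0.677
t: 11.05
ee_pos: [0.5742, -0.093, 0.1897]
ee_rot: [0.54, -0.54, -0.457, 0.457]
wrist_force: [0.6, -1.0, 0.2]
width: 0.674
[ 0.57449362 -0.09304614  0.19038592] (array([-26.7,  30.7]), np.float64(2.0), array([ 0.9,  1.9, 29.8]), np.int64(3949), np.float64(10.2))
('circ rel pad(574,-96) shaker axes', array([-3.7, -0.2, 29.4]), 'lsq', array([0.4, 0.4]), 'world', array([570.3, -95.5]), 'z', np.float64(124.3), 'slots', [array([ 532.2, -132.4]), array([547.5, -47.4])])
```

View pics/w10.png

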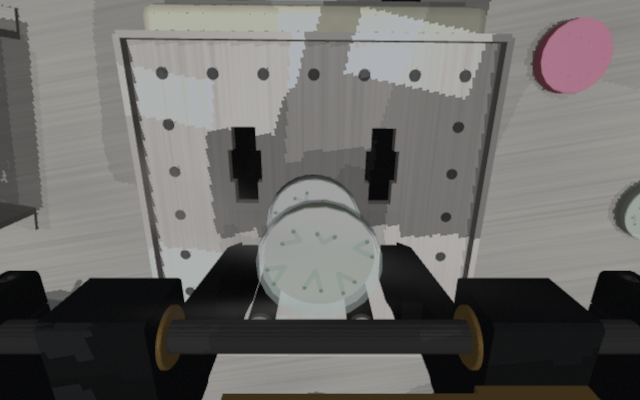

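```bash
python3 -m handwheel '1.5 -3 -10 0 0 0; 1.5 -3 -20 0 0 0; 1.5 -3 -30 0 0 0; 1.5 -3 -36 0 0 0; 1.5 -3 -38 0 0 0; 1.5 -3 -38 0 0 0';  python3 -m handwheel '0 0 -2 0 0 0; 0 0 -3 0 0 0; 0 0 -4 0 0 0; 0 0 -4 0 0 0'
python3 - <<'E'
from h import *
im,d,c=snap('wrist','w11'); p,M,s=tool(); print(p,held(c,d,p,M),s['wrist_force']); print(pile('w11',.140))
E
```

```text
t: 11.6
ee_pos: [0.5757, -0.0959, 0.1516]
ee_rot: [0.54, -0.54, -0.457, 0.457]
wrist_force: [0.4, -1.1, -1.0]
width: 0.674
t: 11.93
ee_pos: [0.5759, -0.0959, 0.149]
ee_rot: [-0.539, 0.54, 0.457, -0.457]
wrist_force: [-3.6, 0.7, 7.5]
width: 0.675
[ 0.57591213 -0.09596027  0.14897914] (array([-27.4,  30.5]), np.float64(1.5500000000000007), array([-0.3, -2.7, 34.4]), np.int64(5501), np.float64(9.6)) [-3.42688165  1.01624878  8.23425514]
('circ rel pad(574,-96) shaker axes', array([-7.4, -0.1, 39.2]), 'lsq', array([-0. ,  0.9]), 'world', array([566.7, -94.8]), 'z', np.float64(139.4), 'slots', [array([ 529.6, -131.4]), array([546.8, -47.8])])
```

Seated (contact 8 N, top z 139.4 ≈ 140). Release and retreat.

```bash
python3 -m handwheel '0 0 1 0 0 0; 0 0 1 0 0 0; 0 0 1 0 0 0; 0 0 1 0 0 0; 0 0 1 0 0 0' 0.7; python3 -m handwheel '0 0 15 0 0 0; 0 0 40 0 0 0; 0 0 80 0 0 0; 30 0 120 0 0 0; 50 10 155 0 0 0; 50 10 155 0 0 0; 50 10 155 0 0 0; 50 10 155 0 0 0' 1
python3 - <<'E'
from h import *
im,d,c=snap('wrist','w12'); p,M,s=tool(); print(p,pile('w12',.140),[dish(c,d,g) for g in [(543,251),(663,226)]])
E
```

```text
t: 12.4
ee_pos: [0.5759, -0.096, 0.1498]
ee_rot: [-0.539, 0.54, 0.457, -0.457]
wrist_force: [-0.6, -0.3, 0.2]
width: 0.853
t: 13.07
ee_pos: [0.6256, -0.0859, 0.3038]
ee_rot: [0.54, -0.54, -0.457, 0.457]
wrist_force: [0.0, -0.0, -0.6]
width: 1.002
[ 0.62523842 -0.08599734  0.30316472] ('circ rel pad(574,-96) shaker axes', array([ 0.9,  1.3, 29.9]), 'lsq', array([0.8, 1.2]), 'world', array([575.2, -94.9]), 'z', np.float64(139.4), 'slots', [array([ 533.8, -133.2]), array([549.1, -47.1])]) [(2458, array([545. , 250.6,  30.8]), 14.4), (1846, array([663.7, 225.8,  30.6]), 14.5)]
```

View pics/w12.png

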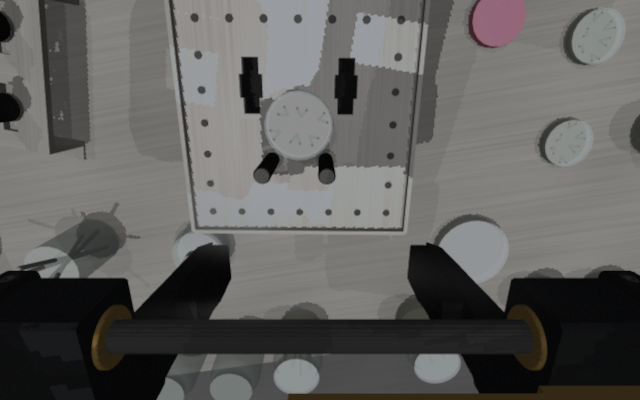

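```bash
python3 -m handwheel '-9 38 0 0 0 0; -18 76 -5 0 0 0; -27 114 -15 0 0 0; -36 150 -30 0 0 0; -45 184 -50 0 0 0; -53 218 -75 0 0 0; -62 252 -100 0 0 0; -70 284 -125 0 0 0; -76 312 -155 0 0 0; -81 337 -190 0 0 0; -81 337 -193 0 0 0; -81 337 -193 0 0 0'
python3 - <<'E'
from h import *
im,d,c=snap('wrist','w13'); p,M,s=tool(); print(p,[dish(c,d,g) for g in [(544,251),(663,226)]])
E
```

```text
t: 14.12
ee_pos: [0.542, 0.2511, 0.107]
ee_rot: [0.541, -0.538, -0.455, 0.46]
wrist_force: [0.6, -0.1, -0.1]
width: 1.002
[0.54357523 0.25033905 0.1093623 ] [(5249, array([544.3, 251.2,  30.1]), 14.4), (1456, array([663.9, 226.2,  30.5]), 14.5)]
```

```bash
python3 -m handwheel '1 1 -40 0 0 0; 1 1 -75 0 0 0; 1 1 -87 0 0 0; 1 1 -87 0 0 0; 1 1 -87 0 0 0' && python3 -m handwheel '0 0 0 0 0 0; 0 0 0 0 0 0; 0 0 0 0 0 0; 0 0 0 0 0 0; 0 0 0 0 0 0; 0 0 0 0 0 0; 0 0 0 0 0 0' -1 15 
python3 - <<'E'
from h import *
im,d,c=snap('wrist','w14'); p,M,s=tool(); print(p,held(c,d,p,M),M[:,0])
E
```

```text
t: 14.58
ee_pos: [0.5457, 0.2507, 0.0241]
ee_rot: [0.54, -0.539, -0.456, 0.457]
wrist_force: [-0.4, -0.1, 0.9]
width: 0.998
t: 15.17
ee_pos: [0.546, 0.2508, 0.0249]
ee_rot: [0.54, -0.54, -0.456, 0.457]
wrist_force: [-0.8, -0.5, 6.3]
width: 0.672
[0.5460144  0.25077277 0.02485423] (array([-26.5,  31. ]), np.float64(2.25), array([ 0.7,  2.2, 29.8]), np.int64(3628), np.float64(10.2)) [ 1.66006158e-01  9.86124647e-01 -3.68299522e-04]
```

```bash
python3 -m handwheel '0 0 40 0 0 0; 0 0 80 0 0 0; 0 0 120 0 0 0; 2 -30 150 0 0 0; 6 -65 170 0 0 0; 9 -105 185 0 0 0; 12 -145 190 0 0 0; 15 -185 190 0 0 0; 18 -225 190 0 0 0; 22 -265 190 0 0 0; 26 -305 190 0 0 0; 30 -347 185 0 0 0' && python3 -m handwheel '0 -3 -10 0 0 0; 0 -3 -20 0 0 0; 0 -3 -25 0 0 0; 0 -3 -25 0 0 0' 
python3 - <<'E'
from h import *
im,d,c=snap('wrist','w15'); p,M,s=tool(); print(p,held(c,d,p,M)); print(pile('w15',.140))
E
```

```text
t: 16.22
ee_pos: [0.576, -0.0972, 0.2107]
ee_rot: [-0.54, 0.54, 0.457, -0.457]
wrist_force: [0.6, 0.3, 0.5]
width: 0.676
t: 16.55
ee_pos: [0.5754, -0.0986, 0.1842]
ee_rot: [0.54, -0.539, -0.456, 0.458]
wrist_force: [-0.7, 0.1, -0.3]
width: 0.669
[ 0.57578522 -0.09860703  0.18520337] (array([-25.8,  30.8]), np.float64(2.5), array([-3.7, -0.1, 33.7]), np.int64(416), np.float64(10.5))
('circ rel pad(574,-96) shaker axes', array([-6.1,  2.3, 28.8]), 'lsq', array([0.2, 1.2]), 'world', array([568.4, -92.7]), 'z', np.float64(139.3), 'slots', [array([ 531.9, -132.5]), array([547.4, -47.6])])
```

```bash
python3 -m handwheel '0.5 2.5 -6 0 0 0; 0.5 2.5 -12 0 0 0; 0.5 2.5 -17 0 0 0; 0.5 2.5 -17 0 0 0; 0.5 2.5 -17 0 0 0';  python3 -m handwheel '0 0 -2 0 0 0; 0 0 -3 0 0 0; 0 0 -4 0 0 0; 0 0 -4 0 0 0'
python3 - <<'E'
from h import *
im,d,c=snap('wrist','w16'); p,M,s=tool(); print(p,held(c,d,p,M),s['wrist_force']); print(pile('w16',.155))
E
```

```text
t: 17.02
ee_pos: [0.5762, -0.0959, 0.1679]
ee_rot: [0.54, -0.539, -0.457, 0.458]
wrist_force: [0.0, 0.1, -0.4]
width: 0.673
t: 17.35
ee_pos: [0.5763, -0.096, 0.1649]
ee_rot: [0.54, -0.539, -0.457, 0.458]
wrist_force: [-2.7, 1.0, 5.6]
width: 0.673
[ 0.57629229 -0.09595693  0.16484056] (array([-26.5,  31. ]), np.float64(2.25), array([-0.4, -2.5, 34.6]), np.int64(3675), np.float64(10.2)) [-3.11530365  1.16353786  6.1042528 ]
('circ rel pad(574,-96) shaker axes', array([-7.2, -0.1, 39.3]), 'lsq', array([0.3, 0.4]), 'world', array([566.9, -94.8]), 'z', np.float64(154.4), 'slots', [array([ 531.6, -132.1]), array([547.1, -47.7])])
```

```bash
python3 -m handwheel '0 0 1 0 0 0; 0 0 1 0 0 0; 0 0 1 0 0 0; 0 0 1 0 0 0; 0 0 1 0 0 0' 0.7; python3 -m handwheel '0 0 15 0 0 0; 0 0 40 0 0 0; 0 0 80 0 0 0; 30 0 110 0 0 0; 50 10 140 0 0 0; 50 10 140 0 0 0; 50 10 140 0 0 0; 50 10 140 0 0 0' 1
python3 - <<'E'
from h import *
im,d,c=snap('wrist','w17'); p,M,s=tool(); print(p,pile('w17',.155),[dish(c,d,g) for g in [(663,226)]])
im,d,c=snap('scene','c17')
E
```

```text
t: 17.82
ee_pos: [0.5763, -0.096, 0.1657]
ee_rot: [0.54, -0.539, -0.457, 0.458]
wrist_force: [0.1, -0.3, 0.7]
width: 0.847
t: 18.48
ee_pos: [0.6258, -0.0859, 0.3044]
ee_rot: [0.54, -0.538, -0.456, 0.458]
wrist_force: [-0.4, -0.6, -0.5]
width: 1.003
[ 0.62557787 -0.08604533  0.30412177] ('circ rel pad(574,-96) shaker axes', array([ 0.6,  1.3, 29.9]), 'lsq', array([0.5, 1.3]), 'world', array([574.9, -94.8]), 'z', np.float64(154.4), 'slots', [array([ 533.3, -133.1]), array([549.1, -47.1])]) [(1842, array([664.3, 225.7,  30.6]), 14.4)]
```

View pics/w17.png

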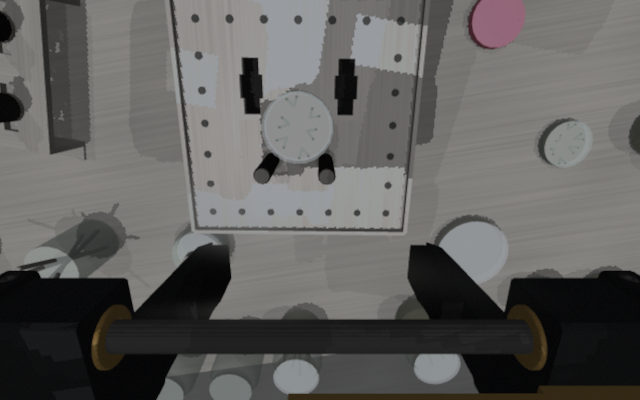

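View pics/c17.png

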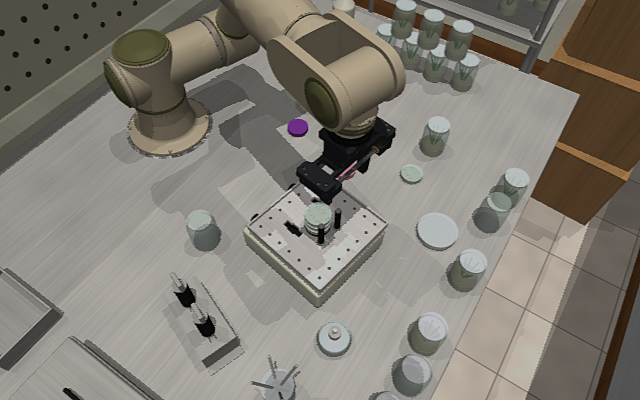

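```bash
python3 -m handwheel '4 35 0 0 0 -6; 8 70 -5 0 0 -12; 12 105 -15 0 0 -18; 16 140 -30 0 0 -24; 20 170 -50 0 0 -30; 24 200 -70 0 0 -36; 28 230 -90 0 0 -42; 31 260 -110 0 0 -48; 34 285 -130 0 0 -54; 38 312 -150 0 0 -60; 38 312 -150 0 0 -60; 38 312 -150 0 0 -60'
python3 - <<'E'
from h import *
im,d,c=snap('wrist','w18'); p,M,s=tool(); print(p,M[:,0],[dish(c,d,g) for g in [(664,226)]])
P=cloud(c,d).reshape(-1,3); m=(P[:,2]>.07)&(P[:,2]<.11)&(np.hypot(P[:,0]-.669,P[:,1]-.345)<.07); print(P[m].min(0),P[m].max(0))
E
```

```text
t: 19.58
ee_pos: [0.6624, 0.2265, 0.1521]
ee_rot: [0.697, -0.694, -0.125, 0.129]
wrist_force: [-0.7, -0.3, -0.3]
width: 0.998
[0.66317575 0.22541307 0.1537297 ] [ 0.93577445  0.35259741 -0.00111626] [(3820, array([663.3, 226.4,  30. ]), 14.4)]
[0.63374021 0.31071924 0.07000955] [0.69674985 0.36649565 0.09998703]
```

View pics/w18.png

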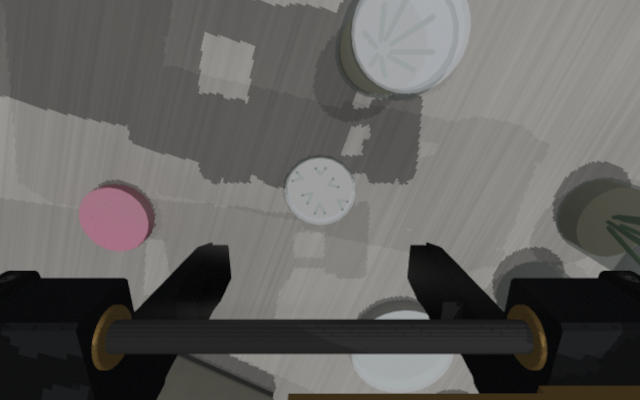

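```bash
python3 -m handwheel '0 1 -40 0 0 0; 0 1 -80 0 0 0; 0 1 -115 0 0 0; 0 1 -131 0 0 0; 0 1 -131 0 0 0; 0 1 -131 0 0 0' && python3 -m handwheel '0 0 0 0 0 0; 0 0 0 0 0 0; 0 0 0 0 0 0; 0 0 0 0 0 0; 0 0 0 0 0 0; 0 0 0 0 0 0; 0 0 0 0 0 0' -1 15 
python3 - <<'E'
from h import *
im,d,c=snap('wrist','w19'); p,M,s=tool(); print(p,held(c,d,p,M,dz=-.009),M[:,0])
E
```

```text
t: 20.13
ee_pos: [0.6637, 0.225, 0.0237]
ee_rot: [0.697, -0.694, -0.126, 0.127]
wrist_force: [0.4, 0.3, -0.0]
width: 0.998
t: 20.72
ee_pos: [0.6639, 0.225, 0.0243]
ee_rot: [0.697, -0.694, -0.126, 0.127]
wrist_force: [-1.8, -0.3, 4.1]
width: 0.675
[0.66388402 0.22500084 0.02423885] (array([-26.9,  31.1]), np.float64(2.1000000000000014), array([ 0.2,  1.6, 30.4]), np.int64(5624), np.float64(9.9)) [9.35926326e-01 3.52195835e-01 7.72326745e-05]
```

```bash
python3 -m handwheel '0 0 40 0 0 0; 0 0 80 0 0 0; 0 0 120 0 0 6; -8 -30 160 0 0 12; -18 -65 185 0 0 18; -28 -100 200 0 0 24; -38 -137 205 0 0 30; -48 -174 205 0 0 36; -58 -211 205 0 0 42; -68 -248 205 0 0 48; -78 -285 205 0 0 54; -88 -321 205 0 0 60' && python3 -m handwheel '0 0 -8 0 0 0; 0 0 -12 0 0 0; 0 0 -12 0 0 0; 0 0 -12 0 0 0' 
python3 - <<'E'
from h import *
im,d,c=snap('wrist','w20'); p,M,s=tool(); print(p,M[:,0],held(c,d,p,M,dz=-.0095)); print(pile('w20',.155))
E
```

```text
t: 21.77
ee_pos: [0.575, -0.0976, 0.229]
ee_rot: [0.539, -0.537, -0.458, 0.46]
wrist_force: [0.3, 0.1, -0.7]
width: 0.671
t: 22.1
ee_pos: [0.5752, -0.0963, 0.2167]
ee_rot: [0.539, -0.536, -0.458, 0.46]
wrist_force: [-0.1, 0.4, -0.5]
width: 0.674
[ 0.5753773  -0.0962846   0.21698392] [1.56890085e-01 9.87615898e-01 5.82339336e-04] (array([-28. ,  29.9]), np.float64(0.9499999999999993), array([ 0.9,  0.3, 30.4]), np.int64(5627), np.float64(10.2))
('circ rel pad(574,-96) shaker axes', array([-3.3,  1. , 29.1]), 'lsq', array([-0.2,  1.1]), 'world', array([570.9, -94.5]), 'z', np.float64(154.4), 'slots', [array([ 532.4, -132.7]), array([547.7, -47.3])])
```

```bash
python3 -m handwheel '0 0 -10 0 0 0; 0 0 -20 0 0 0; 0 0 -30 0 0 0; 0 0 -35 0 0 0; 0 0 -35 0 0 0; 0 0 -35 0 0 0';  python3 -m handwheel '0 0 -2 0 0 0; 0 0 -3 0 0 0; 0 0 -4 0 0 0; 0 0 -4 0 0 0'
python3 - <<'E'
from h import *
im,d,c=snap('wrist','w21'); p,M,s=tool(); print(p,s['wrist_force']); print(pile('w21',.170))
E
```

```text
t: 22.65
ee_pos: [0.5754, -0.0962, 0.1817]
ee_rot: [0.539, -0.536, -0.458, 0.46]
wrist_force: [0.7, -0.1, -1.0]
width: 0.677
t: 22.98
ee_pos: [0.5756, -0.0963, 0.1792]
ee_rot: [0.539, -0.537, -0.458, 0.46]
wrist_force: [-3.2, 1.4, 8.5]
width: 0.673
[ 0.57558868 -0.09631823  0.17916957] [-2.6493536   0.4159391   6.79038981]
('circ rel pad(574,-96) shaker axes', array([-7.6, -0.2, 39.2]), 'lsq', array([ 0.8, -0.7]), 'world', array([566.5, -94.8]), 'z', np.float64(169.4), 'slots', [array([ 532. , -132.4]), array([547.3, -47.6])])
```

```bash
python3 -m handwheel '0 0 1 0 0 0; 0 0 1 0 0 0; 0 0 1 0 0 0; 0 0 1 0 0 0; 0 0 1 0 0 0' 0.7; python3 -m handwheel '0 0 15 0 0 0; 0 0 40 0 0 0; 0 0 80 0 0 0; 30 0 110 0 0 0; 50 10 130 0 0 0; 50 10 130 0 0 0; 50 10 130 0 0 0; 50 10 130 0 0 0' 1
python3 - <<'E'
from h import *
im,d,c=snap('wrist','w22'); p,M,s=tool(); print(p,pile('w22',.170))
im,d,c=snap('side','s22');im,d,c=snap('scene','c22')
E
```

```text
t: 23.45
ee_pos: [0.5756, -0.0963, 0.18]
ee_rot: [0.539, -0.537, -0.458, 0.46]
wrist_force: [0.6, 0.6, -0.5]
width: 0.843
t: 24.12
ee_pos: [0.6249, -0.0864, 0.3084]
ee_rot: [0.54, -0.536, -0.458, 0.46]
wrist_force: [-0.5, 0.3, -0.5]
width: 1.002
[ 0.62473836 -0.08647209  0.30843139] ('circ rel pad(574,-96) shaker axes', array([ 1.4,  0.6, 30. ]), 'lsq', array([1.5, 0.7]), 'world', array([575.5, -95.6]), 'z', np.float64(169.4), 'slots', [array([ 533.7, -133.2]), array([549. , -47.1])])
```

View pics/w22.png

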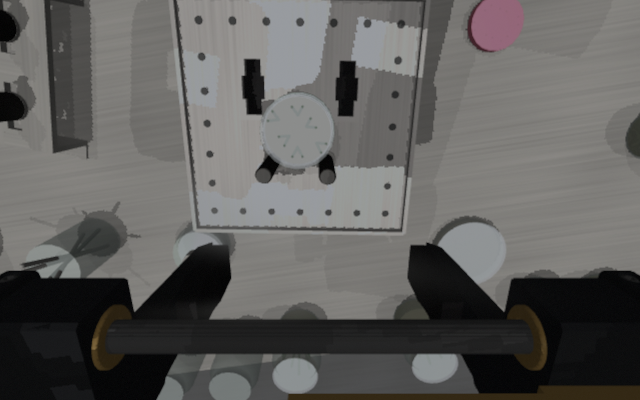

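View pics/s22.png

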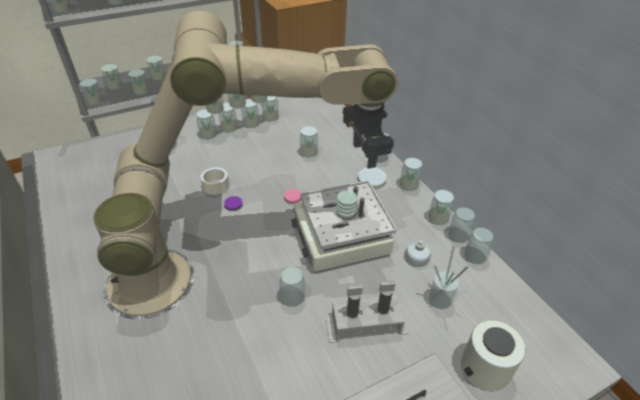

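View pics/c22.png

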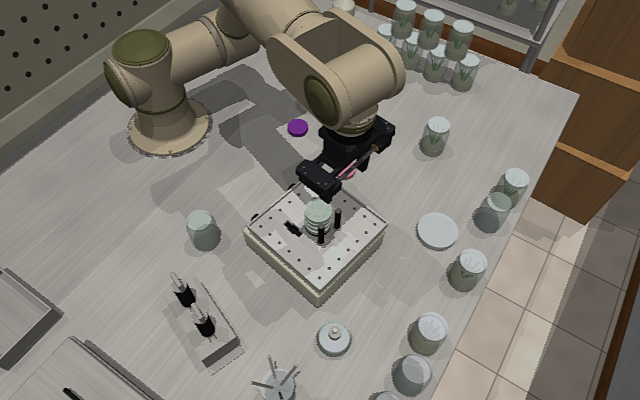

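```bash
python3 -m handwheel '-15 -35 10 0 0 0; -30 -70 20 0 0 0; -45 -105 20 0 0 -4; -60 -140 20 0 0 -8; -75 -175 20 0 0 -8; -90 -205 20 0 0 -8; -105 -235 20 0 0 -8; -115 -270 20 0 0 -8; -115 -300 20 0 0 -8; -115 -300 20 0 0 -8; -115 -300 20 0 0 -8; -115 -300 20 0 0 -8'
python3 - <<'E'
from h import *
im,d,c=snap('wrist','w23'); p,M,s=tool(); print(p,M[:,0])
E
```

```text
t: 25.27
ee_pos: [0.5097, -0.386, 0.3286]
ee_rot: [0.571, -0.567, -0.419, 0.421]
wrist_force: [-0.1, -1.0, -0.0]
width: 1.001
[ 0.50993101 -0.38557875  0.32896392] [2.92588528e-01 9.56237993e-01 9.24030095e-04]
```

View pics/w23.png

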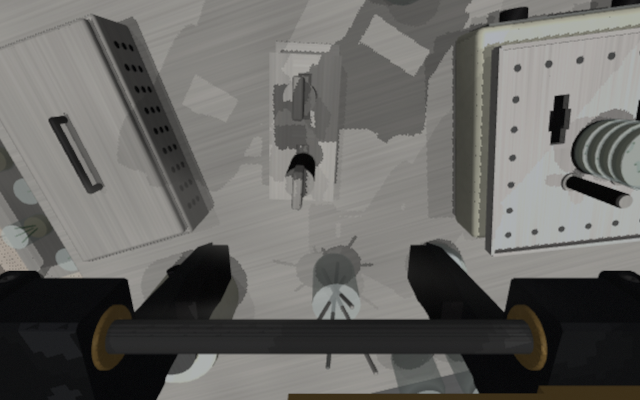

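```bash
python3 - <<'E'
from h import *
im,d,c=load('w23')
P=cloud(c,d).reshape(-1,3)
for (x,y) in [(430,-383),(507,-405)]:
    m=(np.hypot(P[:,0]-x/1000,P[:,1]-y/1000)<.045)&(P[:,2]>.16)&(P[:,2]<.185)
    q=P[m]*1000; 
    if len(q)<5: print('none');continue
    r=cv2.minAreaRect(q[:,:2].astype(np.float32)); print(len(q),np.round(q.mean(0),1),np.round(np.median(q[:,2]),1),r)
m=(abs(P[:,2]-.060)<.004)&(np.hypot(P[:,0]-.47,P[:,1]+.39)<.13)
print(cv2.minAreaRect((P[m][:,:2]*1000).astype(np.float32)))
m=(P[:,2]>.05)&(P[:,2]<.2)&(P[:,0]>.54)&(P[:,0]<.72)&(P[:,1]<-.33)&(P[:,1]>-.5)
q=P[m]; 
for a in (.05,.08,.11,.14,.17): 
    k=q[(q[:,2]>a)&(q[:,2]<a+.03)]
    if len(k): print(a,len(k),k.min(0),k.max(0))
cv2.imwrite('pics/w23c.png',cv2.resize(im[20:240,220:400,::-1],None,fx=2.6,fy=2.6,interpolation=2))
E
```

```text
501 [ 434.5 -380.1  170.9] 171.1 ((434.9201965332031, -380.35638427734375), (8.990055084228516, 35.04466247558594), 71.05675506591797)
404 [ 509.3 -405.4  170.7] 171.1 ((510.3429870605469, -405.96051025390625), (9.033126831054688, 35.669254302978516), 68.77246856689453)
((473.78570556640625, -393.5278625488281), (79.84886169433594, 170.32327270507812), 70.26337432861328)
0.05 1049 [ 0.54004526 -0.4585717   0.0501145 ] [ 0.69808919 -0.37574918  0.07995513]
0.08 1401 [ 0.66430794 -0.45147704  0.08000579] [ 0.71988901 -0.38740994  0.10953814]
0.11 76 [ 0.66346363 -0.43992587  0.11009456] [ 0.6862787  -0.39436675  0.13980205]
0.14 63 [ 0.66294172 -0.39713419  0.14001011] [ 0.71988171 -0.38908286  0.16992696]
0.17 28 [ 0.71786138 -0.39287785  0.17036639] [ 0.71998651 -0.38760735  0.18179809]
```

View pics/w23c.png

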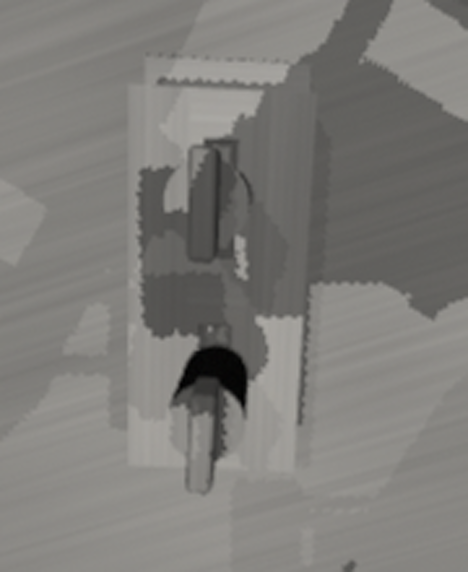

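```bash
python3 -m handwheel '1 -21 -30 0 0 -2.7; 1 -21 -70 0 0 -2.7; 1 -21 -100 0 0 -2.7; 1 -21 -100 0 0 -2.7; 1 -21 -100 0 0 -2.7; 1 -21 -100 0 0 -2.7'
python3 - <<'E'
from h import *
im,d,c=snap('wrist','w24'); p,M,s=tool(); print(p,M[:,0],M[:,1])
P=cloud(c,d).reshape(-1,3)
for (x,y) in [(434.5,-380),(511,-406)]:
    m=(np.hypot(P[:,0]-x/1000,P[:,1]-y/1000)<.03)&(P[:,2]>.165)&(P[:,2]<.18)
    q=P[m]*1000; 
    if len(q)<5: print('none');continue
    r=cv2.minAreaRect(q[:,:2].astype(np.float32)); print(len(q),np.round(q.mean(0),1),np.round(np.median(q[:,2]),1),r)
E
```

```text
t: 25.82
ee_pos: [0.5117, -0.4065, 0.2318]
ee_rot: [0.578, -0.578, -0.407, 0.408]
wrist_force: [0.3, 0.1, 0.7]
width: 0.999
[ 0.51174346 -0.40665852  0.23211974] [ 0.33648839  0.94168667 -0.00133257] [-1.82067233e-03 -7.64518331e-04 -9.99998050e-01]
1139 [ 434.4 -380.3  171.1] 171.1 ((434.89202880859375, -380.62640380859375), (8.804466247558594, 35.859745025634766), 70.44356536865234)
807 [ 509.  -405.4  170.9] 171.1 ((510.1788635253906, -405.8388671875), (8.97933578491211, 35.822425842285156), 68.77140045166016)
```

View pics/w24.png

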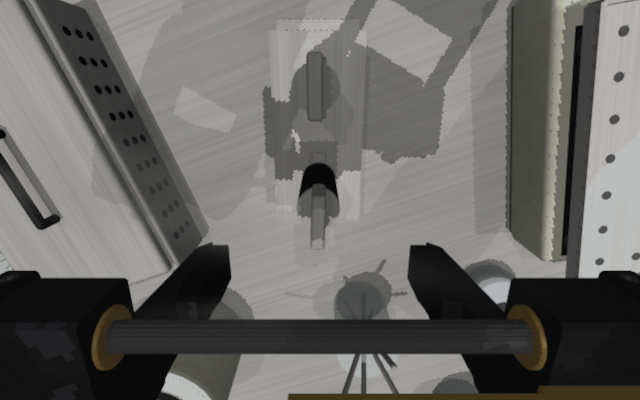

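```bash
python3 -m handwheel '-1.5 1 -40 0 0 0; -1.5 1 -60 0 0 0; -1.5 1 -69 0 0 0; -1.5 1 -69 0 0 0; -1.5 1 -69 0 0 0' && python3 -m handwheel '0 0 0 0 0 0; 0 0 0 0 0 0; 0 0 0 0 0 0; 0 0 0 0 0 0; 0 0 0 0 0 0; 0 0 0 0 0 0; 0 0 0 0 0 0; 0 0 0 0 0 0; 0 0 0 0 0 0; 0 0 0 0 0 0; 0 0 0 0 0 0; 0 0 0 0 0 0' -1 40
python3 - <<'E'
from h import *
im,d,c=snap('wrist','w25'); p,M,s=tool(); print(p,M[:,0],s['wrist_force'],s['width'])
E
```

```text
t: 26.28
ee_pos: [0.5108, -0.4062, 0.1652]
ee_rot: [-0.577, 0.579, 0.407, -0.408]
wrist_force: [0.6, -0.3, -0.2]
width: 1.001
t: 27.28
ee_pos: [0.5108, -0.4062, 0.1651]
ee_rot: [-0.577, 0.579, 0.407, -0.408]
wrist_force: [-0.4, -0.2, 0.4]
width: 0.117
[ 0.51081977 -0.40618491  0.16513723] [ 0.33639343  0.94171764 -0.00271059] [-0.78013738  0.40981243  0.54808831] 0.0976559672322965
```

View pics/w25.png

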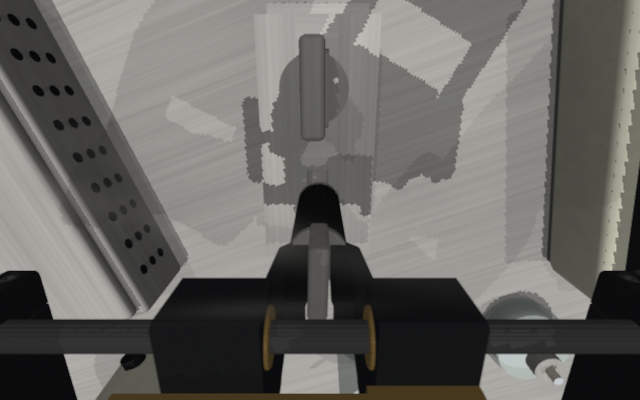

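```bash
python3 -m handwheel '0 0 20 0 0 0; 0 0 50 0 0 0; 0 0 90 0 0 0; 0 0 125 0 0 0; 0 0 125 0 0 0; 0 0 125 0 0 0'
python3 - <<'E'
from h import *
im,d,c=snap('wrist','w26'); p,M,s=tool(); print(p,M[:,0],s['wrist_force'],s['width'],s['qpos'])
im,d,c=snap('side','s26')
E
```

```text
t: 27.83
ee_pos: [0.511, -0.4064, 0.2916]
ee_rot: [-0.576, 0.58, 0.407, -0.408]
wrist_force: [0.1, 0.6, -1.8]
width: 0.099
[ 0.51071181 -0.40602846  0.28936623] [ 0.3363967   0.94171772 -0.00223654] [-0.20414588  0.12250612 -2.61256148] 0.10076467003046459 [-8.50242458e-01  5.92081375e-01  9.94454000e-01 -1.85620189e-03
  1.55379270e+00 -2.07791976e+00]
```

View pics/s26.png

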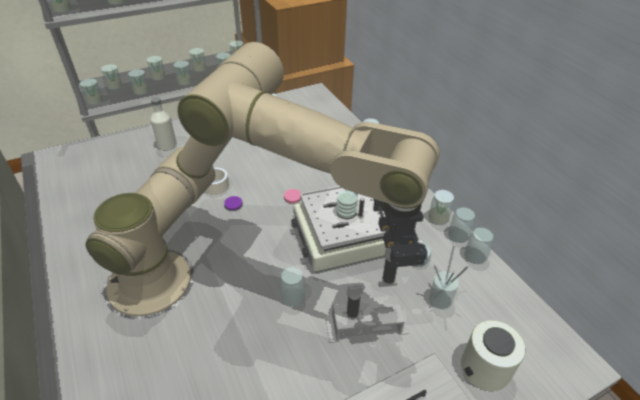

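View pics/w26.png

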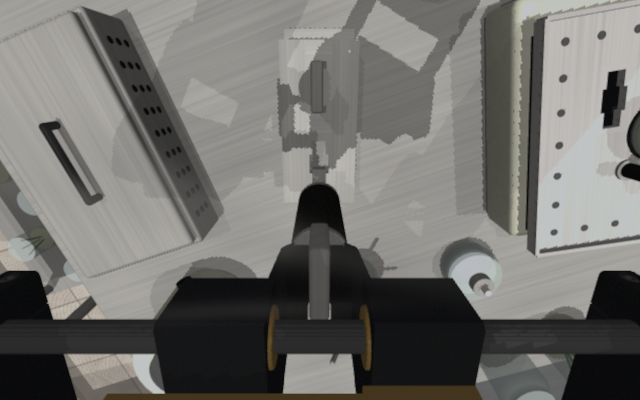

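```bash
python3 -m handwheel '3 35 0 0 0 4; 6 70 0 0 0 9.5; 9 108 0 0 0 9.5; 12 146 0 0 0 9.5; 15 184 0 0 0 9.5; 18 222 0 0 0 9.5; 21 255 0 0 0 9.5; 23 273 0 0 0 9.5; 23 273 -10 0 0 9.5; 23 273 -25 0 0 9.5; 23 273 -33 0 0 9.5; 23 273 -33 0 0 9.5'
python3 - <<'E'
from h import *
im,d,c=snap('wrist','w27'); p,M,s=tool(); print(p,M[:,0],M[:,1],s['wrist_force'],s['width'])
im,d,c=snap('side','s27');cv2.imwrite('pics/s27c.png',cv2.resize(im[120:280,250:450,::-1],None,fx=3,fy=3,interpolation=2))
E
```

```text
t: 28.93
ee_pos: [0.5325, -0.1332, 0.2521]
ee_rot: [0.544, -0.54, -0.452, 0.455]
wrist_force: [-0.1, -0.5, -2.2]
width: 0.097
[ 0.53294651 -0.13341442  0.25357226] [ 1.77260880e-01  9.84163832e-01 -3.62896130e-04] [-5.09851739e-03  5.49579553e-04 -9.99986851e-01] [-0.32841373 -0.75456044 -1.20981522] 0.09535560652186358
```

View pics/s27c.png

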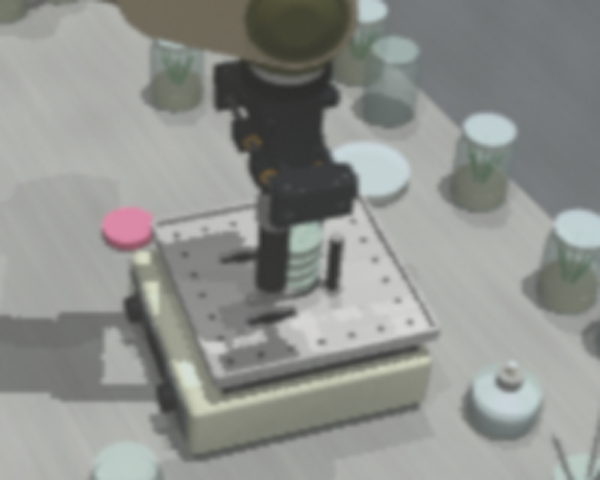

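View pics/w27.png

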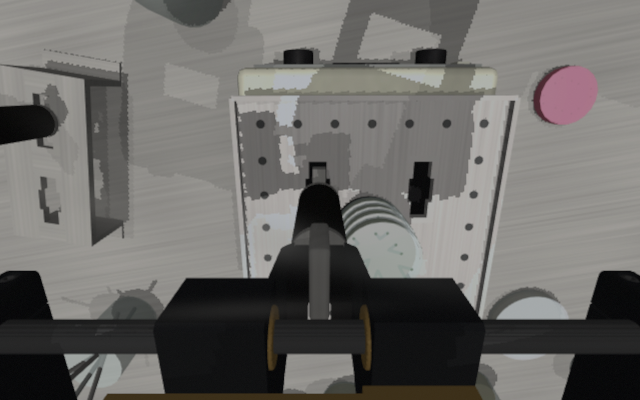

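```bash
python3 -m handwheel '1 0 -5 0 -0.3 0; 1 0 -10 0 -0.3 0; 1 0 -15 0 -0.3 0; 1 0 -15 0 -0.3 0;1 0 -15 0 -0.3 0'
python3 - <<'E'
from h import *
im,d,c=snap('wrist','w28'); p,M,s=tool(); print(p,M[:,0],M[:,1],s['wrist_force'],s['width'])
cv2.imwrite('pics/w28c.png',cv2.resize(im[80:320,220:460,::-1],None,fx=2.5,fy=2.5,interpolation=2))
E
```

```text
t: 29.45
ee_pos: [0.5342, -0.1335, 0.2394]
ee_rot: [-0.542, 0.543, 0.454, -0.453]
wrist_force: [0.0, 0.6, -0.8]
width: 0.101
[ 0.53434371 -0.13354677  0.23973701] [1.77247012e-01 9.84166397e-01 2.80381529e-05] [ 2.08393116e-03 -3.46823952e-04 -9.99997768e-01] [-0.03356287  0.88154019 -2.21983157] 0.09840081730860459
```

View pics/w28c.png

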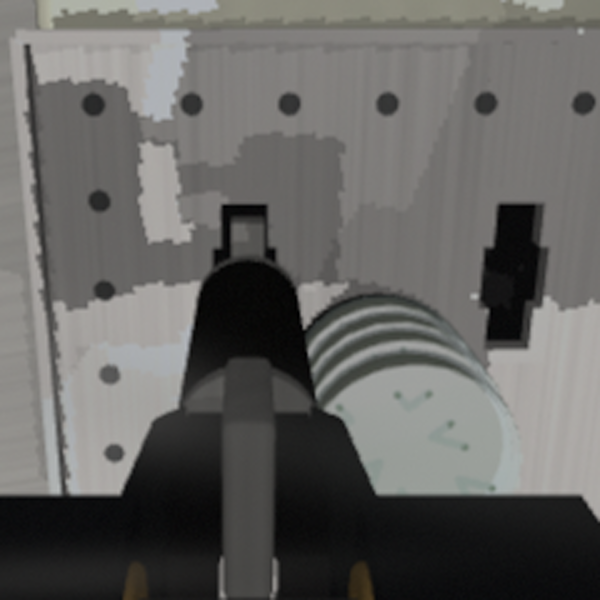

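```bash
python3 - <<'E'
from h import *
im,d,c=load('w28')
p=np.array([.53434,-.13354,.23973]); a=np.deg2rad(-10.2)
X=np.array([np.cos(a),np.sin(a),0]);Y=np.array([-X[1],X[0],0])
def px(P): u,v=proj(c,P); return np.round([(u-220)*2.5,(v-80)*2.5],0)
s=np.array([.5335,-.1333,.108])
print('slot end corners',px(s-25*X/1e3+7.5*Y/1e3),px(s-25*X/1e3-7.5*Y/1e3))
sh=p-[0,0,.1051]
for z in (-.011,-.020): print(z,px(sh-22*X/1e3+5*Y/1e3+[0,0,z]),px(sh-22*X/1e3-5*Y/1e3+[0,0,z]))
s2=np.array([.549,-.0467,.108]); print(px(s2-25*X/1e3+7.5*Y/1e3),px(s2-25*X/1e3-7.5*Y/1e3),px(s2+25*X/1e3+7.5*Y/1e3),px(s2+25*X/1e3-7.5*Y/1e3))
q=np.array([.0105]*2)
cv2.imwrite('pics/w28d.png',cv2.resize(im[150:200,290:350,::-1],None,fx=10,fy=10,interpolation=0))
E
```

```text
slot end corners [268. 200.] [220. 200.]
-0.011 [260. 224.] [227. 224.]
-0.02 [260. 217.] [228. 217.]
[546. 200.] [498. 200.] [529. 346.] [484. 346.]
```

View pics/w28d.png

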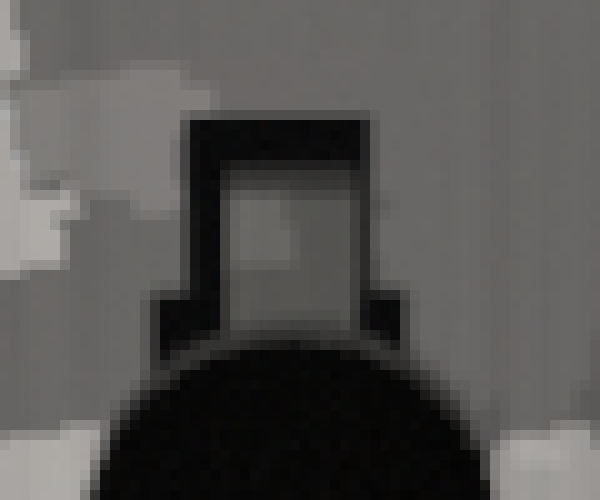

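```bash
python3 -m handwheel '1.4 -1.2 0 0 0 0; 1.4 -1.2 -5 0 0 0; 1.4 -1.2 -10 0 0 0; 1.4 -1.2 -13 0 0 0; 1.4 -1.2 -13 0 0 0'
python3 - <<'E'
from h import *
im,d,c=snap('wrist','w29'); p,M,s=tool(); print(p,M[:,0],M[:,1],s['wrist_force'],s['wrist_torque'],s['width'])
cv2.imwrite('pics/w29d.png',cv2.resize(im[140:220,270:370,::-1],None,fx=7,fy=7,interpolation=0))
E
```

```text
t: 29.92
ee_pos: [0.5354, -0.1346, 0.2257]
ee_rot: [-0.543, 0.543, 0.454, -0.453]
wrist_force: [-0.3, -1.0, -1.9]
width: 0.097
[ 0.53559412 -0.13466574  0.22623051] [1.77238526e-01 9.84167892e-01 2.54543272e-04] [ 1.19332127e-03  4.37329728e-05 -9.99999287e-01] [ 0.79630636 -0.13242775 -1.63230811] [ 0.04694574 -0.0050259  -0.0040312 ] 0.09927647619431068
```

View pics/w29d.png

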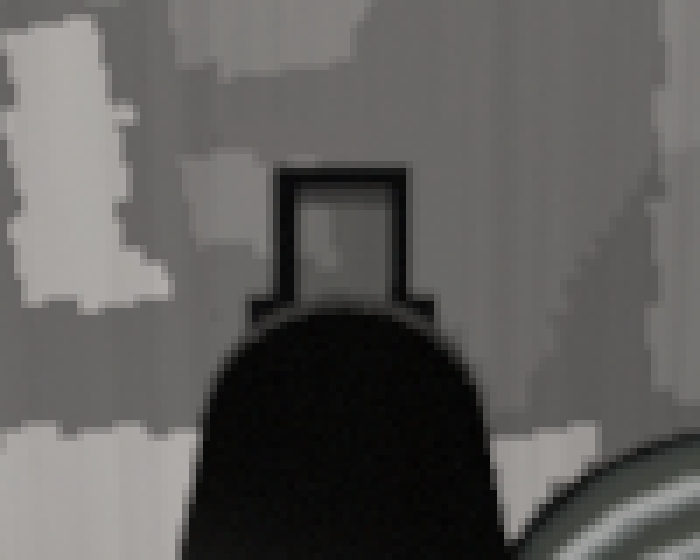

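```bash
python3 -m handwheel '0 0 -5 0 0 0; 0 0 -10 0 0 0; 0 0 -12 0 0 0; 0 0 -12 0 0 0'; python3 -m handwheel '0 0 -1 0 0 0; 0 0 -2 0 0 0; 0 0 -2.5 0 0 0; 0 0 -2.5 0 0 0'
python3 - <<'E'
from h import *
p,M,s=tool(); print(p,M[:,0],M[:,1],s['wrist_force'],s['wrist_torque'],s['width'])
E
```

```text
t: 30.3
ee_pos: [0.5354, -0.1346, 0.2135]
ee_rot: [0.543, -0.542, -0.454, 0.453]
wrist_force: [0.2, 0.1, -1.2]
width: 0.097
t: 30.63
ee_pos: [0.5359, -0.1348, 0.2129]
ee_rot: [-0.542, 0.543, 0.454, -0.453]
wrist_force: [-2.0, 0.5, 10.0]
width: 0.096
[ 0.53586941 -0.13480441  0.21294989] [ 1.77188722e-01  9.84176847e-01 -3.02279170e-04] [ 2.83448259e-03 -8.17450852e-04 -9.99995649e-01] [-2.04209863  0.45612001  9.99860533] [ 0.21211099  0.45237978 -0.0619417 ] 0.09565841317983913
```

```bash
python3 -m handwheel '0 0 1 0 0 -7; 0 0 1 0 0 -14; 0 0 1 0 0 -21; 0 0 1 0 0 -28; 0 0 1 0 0 -35; 0 0 1 0 0 -42; 0 0 1 0 0 -49; 0 0 1 0 0 -49'
python3 - <<'E'
from h import *
im,d,c=snap('wrist','w30'); p,M,s=tool(); print(p,M[:,0],M[:,1],s['wrist_force'],s['wrist_torque'],s['width'])
E
```

```text
t: 31.3
ee_pos: [0.536, -0.1348, 0.2141]
ee_rot: [-0.681, 0.683, 0.187, -0.186]
wrist_force: [-0.8, 0.6, -2.1]
width: 0.099
[ 0.53592858 -0.13480761  0.21402294] [ 8.57808539e-01  5.13969318e-01 -2.22333921e-04] [ 0.0014264  -0.00281322 -0.99999503] [ 0.15858186 -1.18389993 -0.62082813] [-0.06477525 -0.03490715  0.0180235 ] 0.10162200121995207
```

View pics/w30.png

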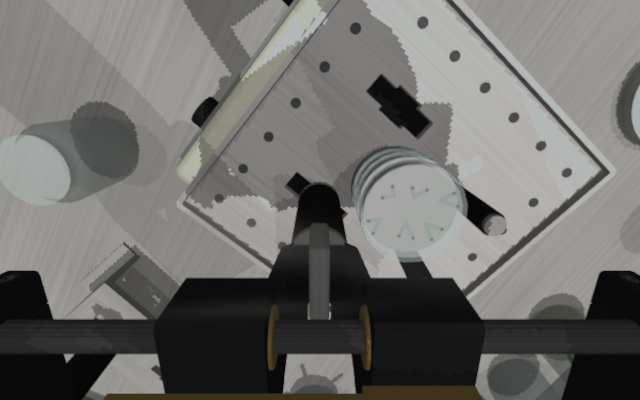

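Turning freely; continue to ~92°.

```bash
python3 -m handwheel '0 0 0 0 0 -7; 0 0 0 0 0 -14; 0 0 0 0 0 -21; 0 0 0 0 0 -28; 0 0 0 0 0 -35; 0 0 0 0 0 -41; 0 0 0 0 0 -41; 0 0 0 0 0 -41'; python3 -m handwheel '0 0 -1 0 0 0; 0 0 -1.5 0 0 0; 0 0 -1.5 0 0 0'
python3 - <<'E'
from h import *
p,M,s=tool(); print(p,M[:,0],M[:,1],s['wrist_force'],s['wrist_torque'],s['width'],np.degrees(np.arctan2(M[1,0],M[0,0])))
E
```

```text
t: 32.02
ee_pos: [0.5359, -0.1348, 0.2141]
ee_rot: [-0.703, 0.706, -0.06, 0.06]
wrist_force: [-0.1, 0.1, -1.8]
width: 0.098
t: 32.27
ee_pos: [0.5361, -0.1349, 0.213]
ee_rot: [-0.703, 0.706, -0.059, 0.059]
wrist_force: [-0.1, -0.4, 3.7]
width: 0.095
[ 0.53605881 -0.13492401  0.21301268] [ 9.85955163e-01 -1.67008980e-01  6.46455577e-04] [ 5.52051110e-05 -3.54484981e-03 -9.99993715e-01] [-0.11170284 -0.41867937  3.72353   ] [-0.09755611  0.22876263 -0.00913851] 0.09463142488783641 -9.61396214191798
```

```bash
python3 -m handwheel '0 0 0 0 0 0; 0 0 0 0 0 0; 0 0 0 0 0 0; 0 0 0 0 0 0; 0 0 0 0 0 0; 0 0 0 0 0 0' 0; python3 -m handwheel '0 0 15 0 0 0; 0 0 45 0 0 0; 0 0 85 0 0 7; 0 -20 110 0 0 14; 10 -40 120 0 0 21; 20 -60 120 0 0 28; 20 -60 120 0 0 35; 20 -60 120 0 0 42; 20 -60 120 0 0 49; 20 -60 120 0 0 56; 20 -60 120 0 0 63; 20 -60 120 0 0 70' 1
python3 - <<'E'
from h import *
p,M,s=tool(); print(p,np.degrees(np.arctan2(M[1,0],M[0,0])))
im,d,c=snap('wrist','w31');snap('side','s31');snap('scene','c31')
P=cloud(c,d).reshape(-1,3)
m=(np.hypot(P[:,0]-.5335,P[:,1]+.1333)<.03)&(abs(P[:,2]-.220)<.006); q=P[m]*1000
if len(q)>5: print(len(q),np.median(q,0),cv2.minAreaRect(q[:,:2].astype(np.float32)))
print(pile('w31',.170))
E
```

```text
t: 32.77
ee_pos: [0.536, -0.1349, 0.213]
ee_rot: [-0.703, 0.706, -0.059, 0.059]
wrist_force: [-0.2, 1.3, -0.2]
width: 0.494
t: 33.77
ee_pos: [0.556, -0.1949, 0.3329]
ee_rot: [-0.609, 0.611, 0.358, -0.357]
wrist_force: [-0.0, -0.5, -0.2]
width: 1.004
[ 0.55604271 -0.19494229  0.33286044] 60.743459716807585
651 [ 536.28325194 -133.53364159  219.12278468] ((536.9222412109375, -133.68138122558594), (35.74527359008789, 9.34987735748291), 80.28714752197266)
('circ rel pad(574,-96) shaker axes', array([ 1.3,  0.5, 30. ]), 'lsq', array([1.3, 0.4]), 'world', array([575.4, -95.7]), 'z', np.float64(169.4), 'slots', [array([547.8, -47.9]), array([ 525. , -133.8])])
```

View pics/w31.png

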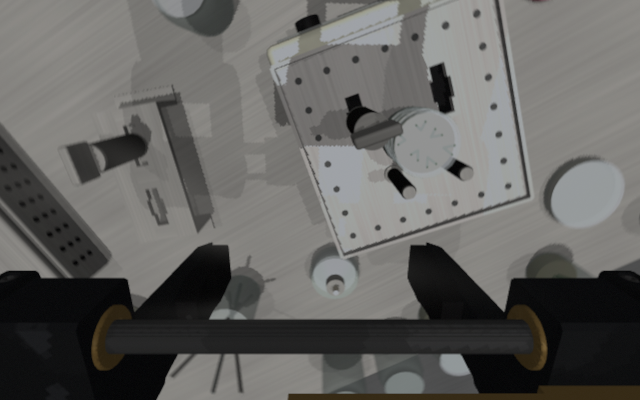

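View pics/s31.png

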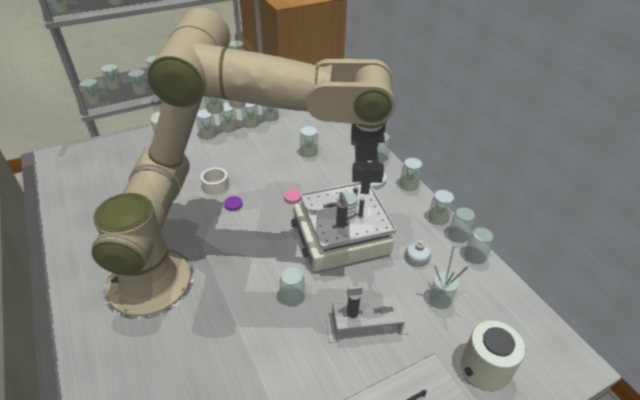

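```bash
python3 -m handwheel '-20 -30 0 0 0 7; -40 -60 -5 0 0 9.5; -60 -92 -20 0 0 9.5; -80 -124 -40 0 0 9.5; -100 -155 -65 0 0 9.5; -121 -186 -95 0 0 9.5; -121 -186 -101 0 0 9.5; -121 -186 -101 0 0 9.5; -121 -186 -101 0 0 9.5'
python3 - <<'E'
from h import *
im,d,c=snap('wrist','w32'); p,M,s=tool(); print(p,M[:,0],M[:,1])
P=cloud(c,d).reshape(-1,3)
for (x,y) in [(434.5,-380)]:
    m=(np.hypot(P[:,0]-x/1000,P[:,1]-y/1000)<.03)&(P[:,2]>.165)&(P[:,2]<.18)
    q=P[m]*1000; r=cv2.minAreaRect(q[:,:2].astype(np.float32)); print(len(q),np.round(q.mean(0),1),np.round(np.median(q[:,2]),1),r)
E
```

```text
t: 34.67
ee_pos: [0.4351, -0.3809, 0.2321]
ee_rot: [-0.58, 0.582, 0.404, -0.402]
wrist_force: [-0.2, 0.5, 0.5]
width: 1.001
[ 0.43572552 -0.38057491  0.23296574] [3.48089221e-01 9.37461403e-01 1.06045174e-04] [ 0.00437415 -0.00151105 -0.99998929]
803 [ 433.2 -380.   170.9] 171.1 ((434.4624938964844, -380.5996398925781), (8.697431564331055, 35.641170501708984), 69.61940002441406)
```

View pics/w32.png

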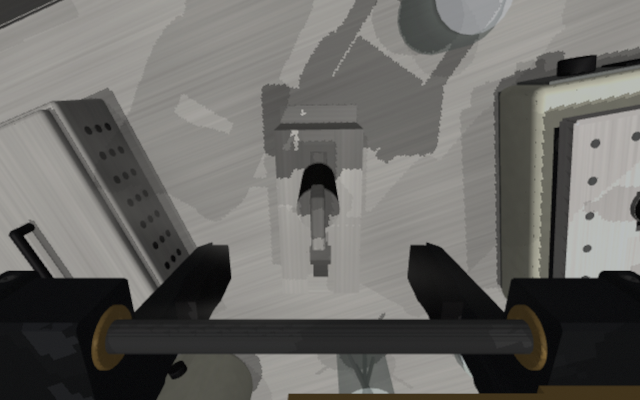

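```bash
python3 -m handwheel '-0.5 0 -40 0 0.25 0; -0.5 0 -60 0 0.25 0; -0.5 0 -68 0 0.25 0; -0.5 0 -68 0 0.25 0; -0.5 0 -68 0 0.25 0' && python3 -m handwheel '0 0 0 0 0 0; 0 0 0 0 0 0; 0 0 0 0 0 0; 0 0 0 0 0 0; 0 0 0 0 0 0; 0 0 0 0 0 0; 0 0 0 0 0 0; 0 0 0 0 0 0; 0 0 0 0 0 0; 0 0 0 0 0 0; 0 0 0 0 0 0; 0 0 0 0 0 0' -1 40
python3 -m handwheel '0 0 20 0 0 0; 0 0 50 0 0 0; 0 0 90 0 0 0; 0 0 130 0 0 0; 0 0 140 0 0 0; 0 0 140 0 0 0'
python3 - <<'E'
from h import *
im,d,c=snap('wrist','w33'); p,M,s=tool(); print(p,M[:,0],M[:,1],s['wrist_force'],s['width'],s['qpos'][[0,5]])
E
```

```text
t: 35.13
ee_pos: [0.4362, -0.3806, 0.1667]
ee_rot: [-0.579, 0.582, 0.404, -0.404]
wrist_force: [-0.8, 0.2, 0.7]
width: 0.999
t: 36.13
ee_pos: [0.4361, -0.3806, 0.1667]
ee_rot: [-0.579, 0.582, 0.404, -0.404]
wrist_force: [0.0, -0.1, 0.2]
width: 0.115
t: 36.63
ee_pos: [0.4366, -0.3811, 0.3096]
ee_rot: [-0.577, 0.584, 0.404, -0.404]
wrist_force: [0.1, 0.4, -1.0]
width: 0.102
[ 0.43620327 -0.38062319  0.30668787] [ 0.34759052  0.93764089 -0.00322493] [ 0.00208304 -0.00421157 -0.99998896] [ 0.35349009 -0.59148076 -1.89351643] 0.0967762670147194 [-0.91936178 -2.13509503]
```

View pics/w33.png

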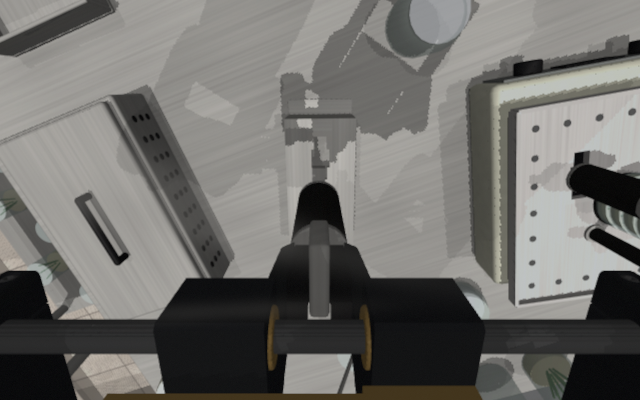

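```bash
python3 -m handwheel '4 38 0 0 0 4; 8 76 0 0 0 10; 12 114 0 0 0 10; 16 152 0 0 0 10; 20 190 0 0 0 10; 24 228 0 0 0 10; 28 266 0 0 0 10; 38 300 0 0 0 10; 58 325 0 0 0 10; 90 333 0 0 0 10; 114 333 0 0 0 10; 114 333 0 0 0 10' && python3 -m handwheel '0 0 0 0 0 0; 0 0 -25 0 0 0; 0 0 -45 0 0 0; 0 0 -52 0 0 0; 0 0 -52 0 0 0; 0 0 -52 0 0 0'
python3 - <<'E'
from h import *
im,d,c=snap('wrist','w34'); p,M,s=tool(); print(p,M[:,0],M[:,1],s['wrist_force'],s['width'])
cv2.imwrite('pics/w34c.png',cv2.resize(im[80:320,180:420,::-1],None,fx=2.5,fy=2.5,interpolation=2))
E
```

```text
t: 37.68
ee_pos: [0.5522, -0.0467, 0.3028]
ee_rot: [-0.542, 0.543, 0.452, -0.454]
wrist_force: [0.4, -0.4, -2.4]
width: 0.099
t: 38.18
ee_pos: [0.5519, -0.0469, 0.2511]
ee_rot: [-0.543, 0.543, 0.452, -0.454]
wrist_force: [-0.1, 0.4, -0.6]
width: 0.099
[ 0.55222596 -0.04697187  0.25174311] [ 0.17804873  0.98401834 -0.00255995] [-6.75068474e-04 -2.47936677e-03 -9.99996699e-01] [ 0.0723464  -0.0779021  -0.84651465] 0.1010587499073137
```

View pics/w34c.png

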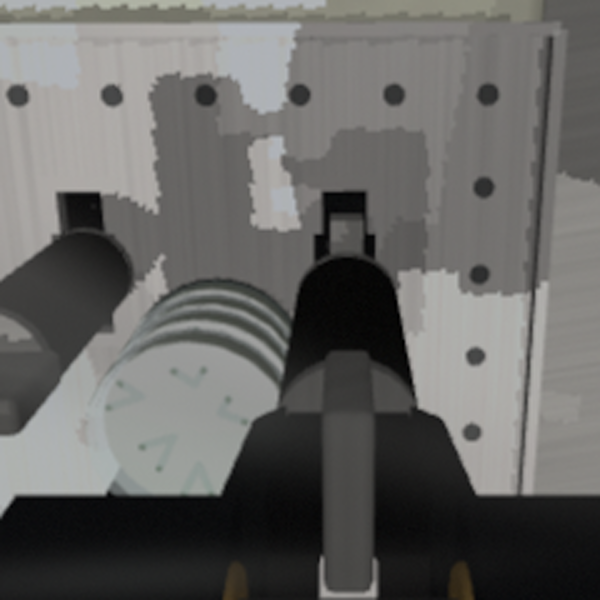

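```bash
python3 -m handwheel '-1 -0.5 -5 0 0 0; -1 -0.5 -9 0 0 0; -1 -0.5 -11 0 0 0; -1 -0.5 -11 0 0 0'
python3 - <<'E'
from h import *
im,d,c=snap('wrist','w35'); p,M,s=tool(); print(p,M[:,0],M[:,1],s['wrist_force'],s['width'])
cv2.imwrite('pics/w35d.png',cv2.resize(im[140:200,290:350,::-1],None,fx=10,fy=10,interpolation=0))
a=np.deg2rad(-10.2)
X=np.array([np.cos(a),np.sin(a),0]);Y=np.array([-X[1],X[0],0])
def px(P): u,v=proj(c,P); return np.round([(u-290)*10,(v-140)*10],0)
s=np.array([.549,-.0467,.108])
print('slot end corners',px(s-25*X/1e3-7.5*Y/1e3),px(s-25*X/1e3+7.5*Y/1e3))
sh=p-[0,0,.1067]
for z in (-.011,-.020): print(z,px(sh-22*X/1e3-5*Y/1e3+[0,0,z]),px(sh-22*X/1e3+5*Y/1e3+[0,0,z]))
E
```

```text
t: 38.57
ee_pos: [0.551, -0.0474, 0.2403]
ee_rot: [-0.542, 0.543, 0.452, -0.454]
wrist_force: [0.5, -0.7, -0.9]
width: 0.1
[ 0.55114896 -0.04744715  0.24063558] [ 0.17805958  0.98401655 -0.00249457] [-9.60688092e-04 -2.36124505e-03 -9.99996751e-01] [-0.33516137  0.18408633 -1.0865677 ] 0.09767455116362996
slot end corners [189. 186.] [378. 185.]
-0.011 [212. 294.] [344. 294.]
-0.02 [215. 267.] [343. 267.]
```

View pics/w35d.png

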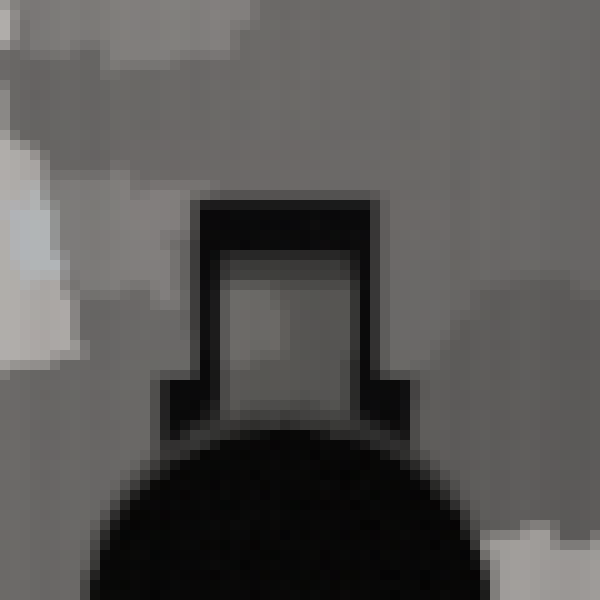

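```bash
python3 -m handwheel '0 0 -6 0 0 0; 0 0 -12 0 0 0; 0 0 -18 0 0 0; 0 0 -23 0 0 0; 0 0 -25 0 0 0; 0 0 -25 0 0 0'; python3 -m handwheel '0 0 -1 0 0 0; 0 0 -2 0 0 0; 0 0 -2 0 0 0; 0 0 -2 0 0 0'
python3 - <<'E'
from h import *
p,M,s=tool(); print(p,M[:,0],M[:,1],s['wrist_force'],s['wrist_torque'],s['width'])
E
```

```text
t: 39.12
ee_pos: [0.5511, -0.0474, 0.2153]
ee_rot: [-0.542, 0.543, 0.452, -0.454]
wrist_force: [0.7, 0.6, -1.0]
width: 0.1
t: 39.45
ee_pos: [0.5516, -0.0477, 0.2148]
ee_rot: [-0.542, 0.544, 0.453, -0.454]
wrist_force: [-2.0, 0.2, 7.6]
width: 0.094
[ 0.55155937 -0.04765632  0.21479323] [ 0.178026    0.98402143 -0.00292783] [ 0.00102432 -0.00316067 -0.99999448] [-1.96553502  0.22548368  7.59804144] [0.10696812 0.39993201 0.05802864] 0.09437368477400769
```

```bash
python3 -m handwheel '0 0 0.8 0 0 -7; 0 0 1 0 0 -14; 0 0 1 0 0 -21; 0 0 1 0 0 -28; 0 0 1 0 0 -35; 0 0 1 0 0 -42; 0 0 1 0 0 -49; 0 0 1 0 0 -49' && python3 -m handwheel '0 0 0 0 0 -7; 0 0 0 0 0 -14; 0 0 0 0 0 -21; 0 0 0 0 0 -28; 0 0 0 0 0 -35; 0 0 0 0 0 -41; 0 0 0 0 0 -41; 0 0 0 0 0 -41'; python3 -m handwheel '0 0 -1 0 0 0; 0 0 -1.5 0 0 0; 0 0 -1.5 0 0 0'
python3 - <<'E'
from h import *
p,M,s=tool(); print(p,s['wrist_force'],s['wrist_torque'],s['width'],np.degrees(np.arctan2(M[1,0],M[0,0])))
im,d,c=snap('wrist','w36')
E
```

```text
t: 40.12
ee_pos: [0.5516, -0.0476, 0.2158]
ee_rot: [-0.681, 0.683, 0.185, -0.187]
wrist_force: [-0.1, 1.2, -0.9]
width: 0.099
t: 40.78
ee_pos: [0.5516, -0.0476, 0.2158]
ee_rot: [-0.704, 0.705, -0.064, 0.062]
wrist_force: [0.2, -0.9, -1.3]
width: 0.099
t: 41.03
ee_pos: [0.5518, -0.0477, 0.2148]
ee_rot: [-0.704, 0.705, -0.063, 0.061]
wrist_force: [-0.4, -0.2, 3.5]
width: 0.099
[ 0.55176117 -0.04768842  0.21484823] [-0.42513698 -0.16790335  3.48008651] [-0.01614512  0.26013915  0.00971883] 0.09883547631933026 -10.049891521536583
```

View pics/w36.png

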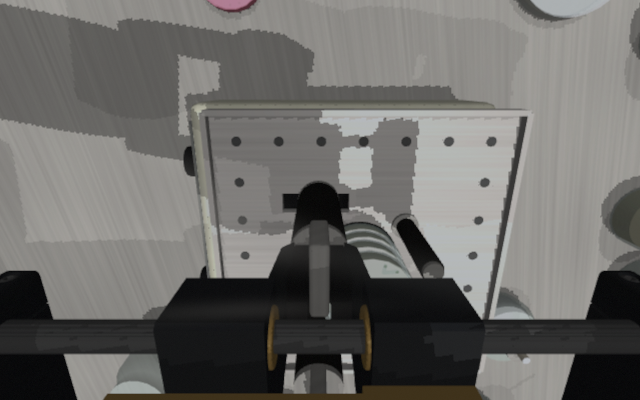

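```bash
python3 -m handwheel '0 0 0 0 0 0; 0 0 0 0 0 0; 0 0 0 0 0 0; 0 0 0 0 0 0; 0 0 0 0 0 0; 0 0 0 0 0 0' 0; python3 -m handwheel '0 0 15 0 0 0; 0 0 45 0 0 0; 0 0 85 0 0 7; 0 0 115 0 0 14; 20 -5 135 0 0 21; 40 -15 140 0 0 28; 60 -25 140 0 0 35; 80 -35 140 0 0 42; 90 -40 140 0 0 49; 100 -40 140 0 0 56; 100 -40 140 0 0 63; 100 -40 140 0 0 70'
python3 -m handwheel '0 0 0 0 0 7; 0 0 0 0 0 14; 0 0 0 0 0 20; 0 0 0 0 0 20; 0 0 0 0 0 20; 0 0 0 0 0 20'
python3 - <<'E'
from h import *
p,M,s=tool(); print(p,np.degrees(np.arctan2(M[1,0],M[0,0])))
im,d,c=snap('wrist','w37');snap('side','s37');snap('scene','c37')
P=cloud(c,d).reshape(-1,3)
for g in [(.5337,-.1332),(.549,-.0469)]:
    m=(np.hypot(P[:,0]-g[0],P[:,1]-g[1])<.03)&(abs(P[:,2]-.220)<.006); q=P[m]*1000
    if len(q)>5: print(len(q),np.median(q,0),cv2.minAreaRect(q[:,:2].astype(np.float32)))
print(pile('w37',.170))
for n in 'sc':
    f='s37' if n=='s' else 'c37'
    i2,_,_=load(f); x=(250,140) if n=='s' else (210,140)
    cv2.imwrite('pics/'+f+'c.png',cv2.resize(i2[x[1]:x[1]+180,x[0]:x[0]+200,::-1],None,fx=3,fy=3,interpolation=2))
E
```

```text
t: 41.58
ee_pos: [0.5517, -0.0477, 0.2147]
ee_rot: [-0.704, 0.705, -0.063, 0.061]
wrist_force: [0.9, -0.2, 0.3]
width: 0.499
t: 42.58
ee_pos: [0.6522, -0.0879, 0.3539]
ee_rot: [-0.611, 0.612, 0.354, -0.356]
wrist_force: [1.1, 0.4, -0.9]
width: 0.502
t: 43.08
ee_pos: [0.6522, -0.0878, 0.3539]
ee_rot: [-0.541, 0.542, 0.455, -0.455]
wrist_force: [-0.3, 0.5, 0.0]
width: 0.499
[ 0.65217777 -0.08783853  0.35385028] 80.08869758120325
686 [ 537.32890762 -132.87530983  219.11629836] ((537.036865234375, -133.39756774902344), (36.17608642578125, 9.010967254638672), 80.19065856933594)
676 [552.60844089 -45.7029158  219.02646104] ((552.5497436523438, -45.27838897705078), (36.00220489501953, 8.923382759094238), 80.19117736816406)
('circ rel pad(574,-96) shaker axes', array([-6.1, -0.3, 37.3]), 'lsq', array([-3.7, -0.2]), 'world', array([567.9, -95.2]), 'z', np.float64(169.4), 'slots', [array([ 536. , -130.3])])
```

View pics/w37.png

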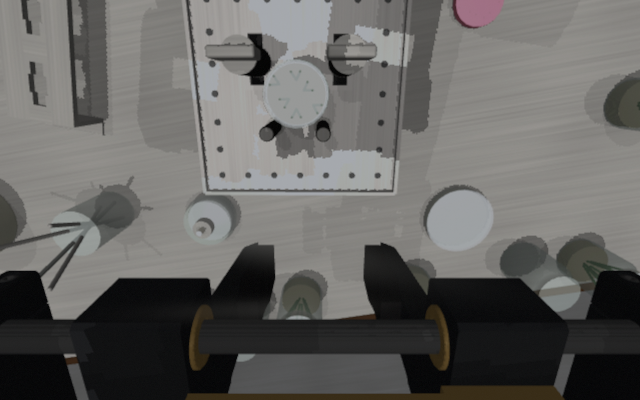

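View pics/s37c.png

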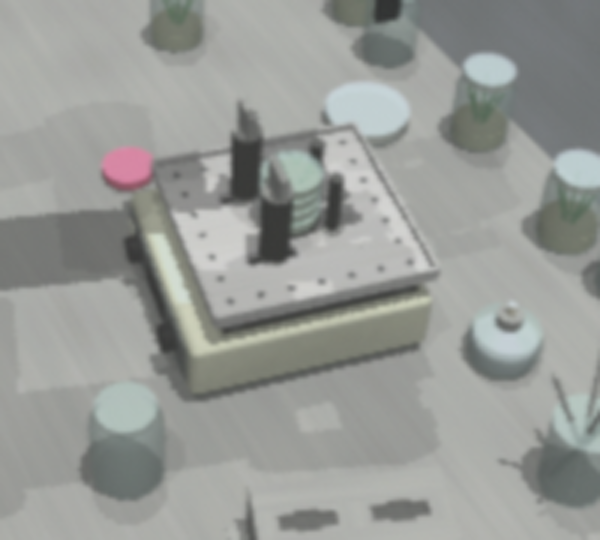

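View pics/c37c.png

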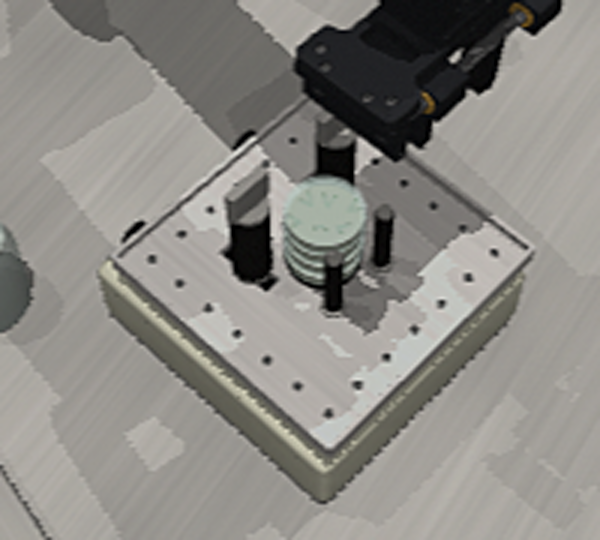

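```bash
sed -i 's/<.040)&(abs(P\[:,2\]-zt)/<.0345)\&(abs(P[:,2]-zt)/' h.py; python3 - <<'E'
from h import *
print(pile('w37',.170)); im,d,c=load('w37')
a=np.deg2rad(-10.2);X=np.array([np.cos(a),np.sin(a)]);Y=np.array([-X[1],X[0]])
P=cloud(c,d).reshape(-1,3)
# dish flatness: plane fit of top
m=(np.hypot(P[:,0]-.575,P[:,1]+.0957)<.026)&(abs(P[:,2]-.1694)<.004);q=P[m];A=np.c_[q[:,:2],np.ones(len(q))];print('tilt',np.linalg.lstsq(A,q[:,2],rcond=None)[0][:2])
# post wing top tilt/ sleeve centres
for f in ('c37','s37'):
    im,d,c=load(f);P=cloud(c,d).reshape(-1,3)
    for g in [(.5337,-.1332),(.549,-.0469)]:
        m=(np.hypot(P[:,0]-g[0],P[:,1]-g[1])<.03)&(abs(P[:,2]-.219)<.006); q=P[m]*1000
        if len(q)>5: print(f,len(q),q.mean(0))
E
```

```text
('circ rel pad(574,-96) shaker axes', array([ 1.5,  0.7, 29.9]), 'lsq', array([1.5, 0.8]), 'world', array([575.6, -95.6]), 'z', np.float64(169.4), 'slots', [array([ 536. , -130.3])])
tilt [2.35977653e-03 8.65183978e-05]
c37 85 [ 536.13088925 -137.31510781  218.80337577]
c37 23 [548.89170256 -61.18141226 217.90933898]
s37 40 [ 533.73270154 -139.00256981  218.48036731]
s37 34 [549.52175215 -49.48997377 218.10960088]
```

```bash
python3 -c "
from plant import ctrl
s=ctrl.observe();print(s['t'],s['ee_pos']);print(ctrl.sign_off())"
```

```text
43.2333 [ 0.6521672  -0.08784745  0.35393417]
the job is handed in; nothing more can be done
None
```

I stacked the four green 60 mm dishes on the pad and left the pink and purple look-alikes where they were. Then I lowered both posts into the platform slots until they seated, with 8–10 N of contact. Each got about 90° clockwise, and I let go and handed the job in at t = 43 s. `sign_off` gives no verdict, so these are my own last checks:

- **Pile:** the top dish sits about 1 mm from the pad's axis. It is flat to about 0.2°, and its top is at z = 169.4 mm (170 expected). The lower dishes measured within about 1–1.5 mm of the axis when placed.
- **Posts:** both wings lie at 80.2°, within 0.5° of square across the slots. Their tops are at z = 219.1 mm against 220; the camera read 0.9 mm low in the stand too, so the shoulders are down.
- **Bystanders:** all looked untouched, and the gripper is clear of everything.

**One disagreement:** the wrist camera puts both wing tops about 3.5 mm off my estimated slot centres along x. The neck has only 2.5 mm of play in the slot, so part of this must be measurement error. It is still inside the 6 mm limit. The scene and side cameras read the wing tops too sparsely and inconsistently to settle it.

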